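Clear and load the slide-scanner lane

TASK

Clear every empty reagent pack off the scanner's loading lane into the open yellow bin. Then set each slide rack in the lane's entry, rib upward, and push it along the lane through the spring gate into the bay, until all the racks stand in the bay and both gate leaves have swung shut behind the last. Only after that throw the start lever fully over to its other side; leave the wash bottle and blue cartridge alone.

Things in the scene. Friction and masses are not known exactly. Their poses are not given: they have to be found in the camera images.
- lane: Fixed loading lane. Its +x is the direction of travel, y across, z up; origin at bench height on the centre line at the gate. Deck 6 mm thick (packs and racks stand at z = 6 mm) from x = -270 (open entry end) to +370 mm. Side walls: inner faces at y = +-38 mm, 6 mm thick, tops 14 mm above the bench in the entry (x < 0), 30 mm in the bay (x > 0).
- lane_gate (a point): Middle of the gate, 36 mm above the lane's origin. Two white leaves 50 mm high (11 to 61 mm above the bench) on upright hinges at posts 66 mm high, 11 mm thick at y = +-43.5 mm; nothing above them. They open only towards the bay, folding along its walls: a pusher may follow the rack between them and be lifted straight up, not drawn back. They can close once a rack's rear is 40 mm past.
- lane_bay (a point): Middle of the bay's deck, 185 mm past the gate, 6 mm above the bench. From 94 mm past the gate the bay is roofed by steel guard bars (undersides 74, tops 80 mm above the bench; posts at the walls), so racks cannot be lowered in. End wall's inner face is 367 mm past: the bay holds three racks nose to tail, each pushed on by the one behind. Beyond it a fixed scanner housing 120 mm high.
- leaf_left (a joint): Gate leaf on the lane's +y side: 0 rad shut, grows as it swings into the bay, stop at 1.45. A light spring swings it shut (about 1 N at the leaf's tip when shut, 3 N when open).
- leaf_right (a joint): Gate leaf on the lane's -y side: same values, 0 rad shut, 1.45 open.
- bin: Yellow open-topped waste bin, fixed; 140 (its x) by 200 (its y) by 90 mm high outside, walls 4 mm with an 8 mm lip around the rim; origin at the centre of its underside, z up.
- lever (a joint): Start lever: 0 rad leaning fully to one side (its base's -x), 1.0 rad fully over to the other; it stays where it is left. Pushing it needs about 1 N at the ball.
- lever_base: Fixed grey block of the start lever, 70 (x) by 50 (y) by 25 mm high, origin at the centre of its underside. The lever pivots about the y axis 22 mm above the origin; the lever at 0 leans towards -x and is thrown towards +x.
- lever_tip (a point): Centre of the black ball (26 mm across) at the end of the start lever, 80 mm from the pivot on a rod 10 mm thick; about 38 mm to -x of the pivot and 92 mm above the bench at 0 rad, 38 mm to +x at 1.0 rad.
- wash_bottle: White plastic wash bottle, bystander, 56 mm across and 150 mm high, origin at the centre of its underside. Leave alone.
- cartridge: Blue cartridge with an orange cap, bystander, 50 (x) by 170 (y) by 45 mm, origin at the centre of its underside; the cap stands 16 mm out at +y. Leave alone.
- rack0: Grey slide rack (two or three are there; all alike): basket 96 (x) by 56 (y) by 34 mm high, with glass slides, and on top along its centre line a full-length carrying rib 12 mm thick (y) from 33 to 64 mm high. Origin at the centre of its underside, z up; either end may go first. 150 to 310 g. Starts on the bench beyond the lane.
- rack1: Grey slide rack (two or three are there; all alike): basket 96 (x) by 56 (y) by 34 mm high, with glass slides, and on top along its centre line a full-length carrying rib 12 mm thick (y) from 33 to 64 mm high. Origin at the centre of its underside, z up; either end may go first. 150 to 310 g. Starts on the bench beyond the lane.
- rack2: Grey slide rack (two or three are there; all alike): basket 96 (x) by 56 (y) by 34 mm high, with glass slides, and on top along its centre line a full-length carrying rib 12 mm thick (y) from 33 to 64 mm high. Origin at the centre of its underside, z up; either end may go first. 150 to 310 g. Starts on the bench beyond the lane.
- pack0: Empty white reagent pack (two or three are there; all alike): block 60 (x) by 40 (y) by 50 mm high, with a black cap 24 mm across standing 12 mm higher, 14 mm from the centre towards +x. Origin at the centre of its underside, z up. 80 g. Starts standing in the lane's entry, its long side across the lane.
- pack1: Empty white reagent pack (two or three are there; all alike): block 60 (x) by 40 (y) by 50 mm high, with a black cap 24 mm across standing 12 mm higher, 14 mm from the centre towards +x. Origin at the centre of its underside, z up. 80 g. Starts standing in the lane's entry, its long side across the lane.
- pack2: Empty white reagent pack (two or three are there; all alike): block 60 (x) by 40 (y) by 50 mm high, with a black cap 24 mm across standing 12 mm higher, 14 mm from the centre towards +x. Origin at the centre of its underside, z up. 80 g. Starts standing in the lane's entry, its long side across the lane.
Not all that is in view belongs to the job. What is shaped like the rack0 but green or orange is not meant.

How it is judged:
On the way, in this order (a step that is already met when the one before it is completed fails the run):
1. every reagent pack is in the yellow bin (x of pack0 in the frame of bin between -0.07 and 0.07 m and y of pack0 in the frame of bin between -0.1 and 0.1 m and z of each of pack0, pack1, pack2 in the frame of bin below 0.08 m and x of pack1 in the frame of bin between -0.07 and 0.07 m and y of pack1 in the frame of bin between -0.1 and 0.1 m and x of pack2 in the frame of bin between -0.07 and 0.07 m and y of pack2 in the frame of bin between -0.1 and 0.1 m), for 0.2 s.
2. a rack stands low in the gateway and holds both leaves open (((x of rack0 in the frame of lane between -0.06 and 0.06 m and z of rack0 in the frame of lane below 0.02 m and value of joint each of leaf_left, leaf_right above 0.5 rad) or (x of rack1 in the frame of lane between -0.06 and 0.06 m and z of rack1 in the frame of lane below 0.02 m and value of joint each of leaf_left, leaf_right above 0.5 rad) or (x of rack2 in the frame of lane between -0.06 and 0.06 m and z of rack2 in the frame of lane below 0.02 m and value of joint each of leaf_left, leaf_right above 0.5 rad))), for 0.1 s.
3. every rack is in the bay, wholly past the gate, and both leaves are shut (x of rack0 in the frame of lane between 0.083 and 0.33 m and y of rack0 in the frame of lane between -0.02 and 0.02 m and z of each of rack0, rack1, rack2 in the frame of lane below 0.015 m and angle between each of rack0, rack1, rack2's own z axis and vertical below 0.15 rad and x of rack1 in the frame of lane between 0.083 and 0.33 m and y of rack1 in the frame of lane between -0.02 and 0.02 m and x of rack2 in the frame of lane between 0.083 and 0.33 m and y of rack2 in the frame of lane between -0.02 and 0.02 m and value of joint each of leaf_left, leaf_right below 0.12 rad), for 0.2 s.
4. the start lever is thrown fully over (value of joint lever above 0.85 rad), for 0.2 s.
At the end, for the whole second after the job is handed in: All packs inside the bin; every rack upright (0.15 rad) on the deck in the bay, its centre 83 to 330 mm past the gate and within 20 mm of the centre line; both leaves shut (under 0.12 rad); lever over (above 0.85 rad), thrown last; packs and racks at rest (all of step 1 and all of step 3 and value of joint lever above 0.85 rad and linear speed of each of rack0, rack1, rack2, pack0, pack1, pack2 below 0.03 m/s); the robot touches nothing.
It fails at once if the wash bottle is knocked or tipped (distance of wash_bottle from where it was at the start of the episode above 0.03 m or angle between wash_bottle's own z axis and vertical above 0.4 rad).
It fails at once if the blue cartridge is knocked or tipped (distance of cartridge from where it was at the start of the episode above 0.03 m or angle between cartridge's own z axis and vertical above 0.4 rad).
Of rack0, rack1, rack2 only 2 to 3 are there at a start; the rules pass over those that are not, and their reading is None.
Of pack0, pack1, pack2 only 2 to 3 are there at a start; the rules pass over those that are not, and their reading is None.
At some moment in a run one of rack0, rack1, rack2 may be knocked a few centimetres aside while the robot is not near it.
Once in a run the grip may slacken for a moment while it holds something.
It also fails if it takes over 210 s, if anything falls off the work surface, if the arm or the gripper's body presses on something with over 40 N, if the wrist force passes 120 N, or if a joint passes its speed limit or range.

ROBOT

A 7-joint arm with a two-finger parallel gripper is mounted at the origin on the work surface. World frame = base frame: x ahead of the robot, y to its left, z up, the work surface at z = 0. Lengths are in m, angles in rad, forces in N, time in s.
With the tool pointing down it reaches from about 0.4 to 0.85 m from the base axis. Payload 4.5 kg.
Tool frame: the origin (TCP) lies on the centre line of the jaws, within the pads' length; the fingertips stand ahead of it and the grasp point (between the pads) lies 3 mm ahead of it (r.finger_overhang is the z of the fingertips in the tool frame, in m); z points along the fingers, y is the direction in which the jaws open and shut (so a half turn about z gives the same grasp; the last joint's range is limited). The gripper opens to 88 mm and grips with 3 to 60 N. Pads are 18 mm wide; open, the fingers measure 123 mm over their backs; the gripper's body (75 mm by 187 mm) begins 45 mm behind the grasp point.
Start: joints at [1.247, 0.689, -0.195, 1.565, 0.157, 0.902, -0.215], TCP at [0.219, -0.585, 0.261] pointing down, gripper open.
Joint ranges: [-3.01, 3.01], [-0.46, 2.08], [-1.47, 1.51], [0.13, 2.56], [-1, 4.14], [0.04, 2.09], [-2.66, 2.66]. Speed limits (rad/s): [2.57, 2.57, 3.14, 3.14, 3.14, 3.14, 3.14].

INTERFACE

Orientations are given as a unit quaternion [x, y, z, w].
In Python, from plant import get_state, snapshot, camera_model, workorder, boxes_of, mark_of, r gives the robot as it stands.
- The arm moves only by the tool jog_arm, never from a script. Its argument "rows" is a list of rows, each a list of 2 entries, a list of its own where there are three numbers: the shift along the tool's x, y, z normalised to -1 to 1, where 1 is 75 cm, then the turn about the tool's z normalised to -1 to 1, where 1 is 2 rad. A call has 1 to 20 rows; each row is the pose to reach, as a shift and turn from the pose commanded when the call began, along the tool's axes at that moment; what a row does not reach only later rows make up. A row lasts 1/12 s, in which the tool goes at most 41.7 mm and 7.16 degrees, less where a joint would pass 70% of its speed; a pose out of reach is approached as far as the arm can. A call with a number of a shift or a turn outside -1 to 1 is refused whole. A call with a gripper value outside its range is refused whole. "gripper" is the finger opening in mm, from 0 to 88.1, set as the call begins (left out, the last holds). The fingers move at their own pace and stop on an object; "newtons" is the grip in N (left out, the last holds). Time passes only in rows, so rows that repeat a pose let the fingers close. It gives the time, the measured TCP pose, the force and the opening at its end, in the units of the state.
- get_state(): the state, without advancing time (a new reading comes with each control period).
- snapshot(name): name is "scene" or "side" or "wrist"; returns the picture (480x640x3 uint8, red, green, blue); there is no depth.
- camera_model(name): a dict with "mtx" (3x3 intrinsics, pixels), "extrinsics" (4x4, takes a point from camera to world coordinates); the wrist camera has in their place "T_tool_cam" (4x4, takes a point from camera to tool coordinates, whose origin is the TCP and whose axes are the flange's). Camera axes: x right, y up, looking along -z (the intrinsics and any distortion apply to the point x, -y, -z); pixel columns grow to the right and rows downward; lengths in m; the calibration is good to about 2 mm. A picture is of the moment at which its call begins: read the wrist's pose just before it. camera_model takes no time and is no camera call.
- workorder.finish_job(): hands the job in, once; it reports no verdict.
Trained networks look in the newest picture that a camera, given by its name, has taken for a name from the list of things; names that differ only in an ending like _2 or _b are one class to them, and where a whole thing is asked for, a point or a joint stands for the part that bears it (a point fixed in the world has none). Each returns a list of dicts, best first, with "p" (0 to 1); they miss things now and then, are a little off and sometimes report something else, mostly with a low value. They report only what shows in the picture. A call takes as long as a camera call. They do not tell look-alikes from the thing itself.
- boxes_of(thing, camera): "rect" ([left, top, right, bottom] in pixels, round what is visible of it).
- mark_of(thing, camera): "pixel" ([row, column] in pixels: a listed point, or the origin of a listed thing).
The state is a dict: "clock": time; "q": joint angles; "qd": joint speeds; "joint_torque": joint torques, N m; "tool_pos": TCP position; "eef_rot": TCP orientation; "contact_force": force on the tool from outside, world axes, zero at the start; "moment": the same for the moment, N m; "opening": opening from 0.0 (shut) to 1.0 (fully open).
Only numpy, scipy, OpenCV 4.12 (cv2) and the standard library are available. Lean on these libraries where they do the work, as an engineer would, in place of code of your own. Each camera call takes 0.05 s, during which the arm holds its last target.

## Working session

There is one attempt and no reset: what is moved stays moved. The work goes in short steps, Python scripts to look and compute and a tool call to move; the robot and the scene stay as the last step left them, time stands still between calls to the robot, and variables do not carry over. Pictures are saved under pics/ and viewed, and the job is handed in when it is done.

Besides the shell and the picture viewer there is one more tool, called after ">>>" by a JSON object that holds its "fn" and its "kwargs", one argument or row to a line. jog_arm: Moves the arm, as the interface text tells. Scaled input: -1 to 1 covers 75 cm each way for a shift and 2 rad each way for a turn. Its arguments: {"type":"object","properties":{"rows":{"type":"array"},"gripper":{"type":"number"},"newtons":{"type":"number"}},"required":["rows"]}

```bash
ls; mkdir -p pics; cat > h.py <<'E'
from plant import get_state, snapshot, camera_model, workorder, boxes_of, mark_of, r
import numpy as np, cv2
def save(name,fn):
    im=snapshot(name); cv2.imwrite('pics/'+fn,cv2.cvtColor(np.asarray(im),cv2.COLOR_RGB2BGR)); return im
E
python3 - <<'E'
from h import *
s=get_state();print(s)
for c in('scene','side','wrist'):
    save(c,c+'0.png'); print(c,camera_model(c))
print(r.finger_overhang)
E
```

```text
pics
{'clock': 0.0, 'q': array([ 1.24680666,  0.68995982, -0.19454609,  1.56633435,  0.15730365,
        0.90249067, -0.21509048]), 'qd': array([-0.00113968,  0.00140279, -0.00078375,  0.00056351, -0.00152516,
       -0.00263365, -0.00094967]), 'joint_torque': array([-1.73650747e-06, -5.27556074e+01, -1.26667053e+00, -1.53424591e+01,
       -5.25315560e-02,  6.47700741e-03,  1.89824145e-04]), 'tool_pos': array([ 0.21864505, -0.58488331,  0.25992847]), 'eef_rot': array([ 9.84029893e-01,  1.78001013e-01, -2.15912383e-04, -8.72803719e-04]), 'contact_force': array([ 0.22597374,  0.17333999, -0.01483212]), 'moment': array([-0.030842  ,  0.00580566, -0.06950454]), 'opening': 0.9970722471029734}
scene {'mtx': array([[573.15412517,   0.        , 309.51871179],
       [  0.        , 573.15412517, 239.38733416],
       [  0.        ,   0.        ,   1.        ]]), 'extrinsics': array([[ 0.69845919, -0.60125272,  0.38813648,  1.09194417],
       [ 0.71548176,  0.59842784, -0.36051349, -0.47595115],
       [-0.01551196,  0.52950853,  0.84816278,  1.15377473],
       [ 0.        ,  0.        ,  0
[... 285 characters left out ...]
4322,  0.72728228, -0.67584755, -0.86816823],
       [ 0.00602544,  0.68124798,  0.73202793,  1.02051606],
       [ 0.        ,  0.        ,  0.        ,  1.        ]])}
wrist {'mtx': array([[355.45068774,   0.        , 320.65758973],
       [  0.        , 355.45068774, 234.22363907],
       [  0.        ,   0.        ,   1.        ]]), 'T_tool_cam': array([[ 2.66485277e-04,  9.54749179e-01,  2.97412062e-01,
         7.59526473e-02],
       [ 9.99999929e-01, -3.34017626e-04,  1.76246369e-04,
         3.08455431e-05],
       [ 2.67611947e-04,  2.97411994e-01, -9.54749200e-01,
        -1.24809447e-01],
       [ 0.00000000e+00,  0.00000000e+00,  0.00000000e+00,
         1.00000000e+00]])}
0.022
```

View pics/scene0.png

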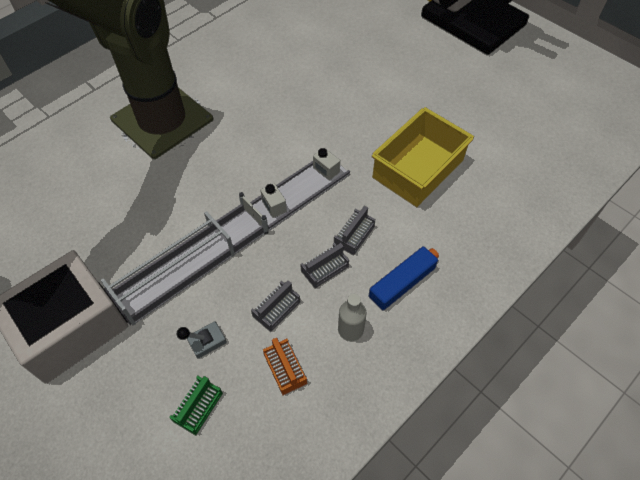

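View pics/side0.png

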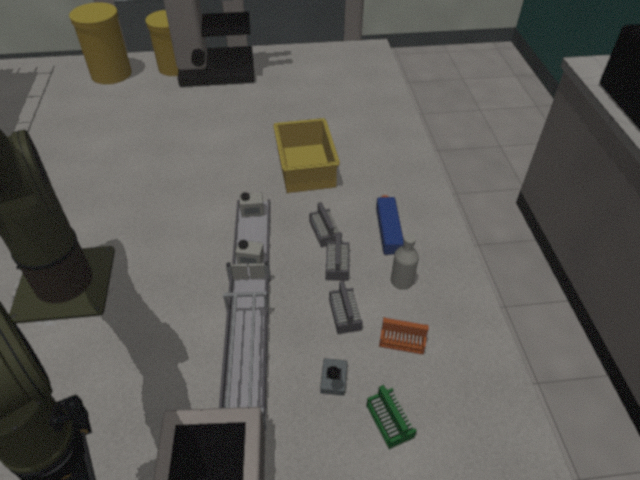

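View pics/wrist0.png

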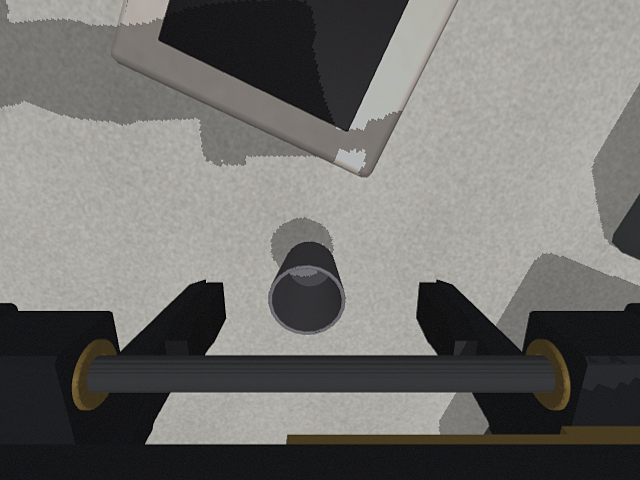

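```bash
cat >> h.py <<'E'
def ray(c,px):  # px=(col,row)
    m=camera_model(c); K=m['mtx']
    if 'extrinsics' in m: T=np.array(m['extrinsics'])
    else:
        from scipy.spatial.transform import Rotation as R
        s=get_state(); W=np.eye(4); W[:3,:3]=R.from_quat(s['eef_rot']).as_matrix(); W[:3,3]=s['tool_pos']; T=W@m['T_tool_cam']
    d=np.linalg.inv(K)@[px[0],px[1],1]; d=np.array([d[0],-d[1],-d[2]])
    return T[:3,3],T[:3,:3]@d
def onz(c,px,z):
    o,d=ray(c,px); return o+d*(z-o[2])/d[2]
def proj(c,P):
    m=camera_model(c); K=m['mtx']
    if 'extrinsics' in m: T=np.array(m['extrinsics'])
    else:
        from scipy.spatial.transform import Rotation as R
        s=get_state(); W=np.eye(4); W[:3,:3]=R.from_quat(s['eef_rot']).as_matrix(); W[:3,3]=s['tool_pos']; T=W@m['T_tool_cam']
    p=np.linalg.inv(T)@np.append(P,1); p=K@np.array([p[0],-p[1],-p[2]]); return p[:2]/p[2]
E
python3 - <<'E'
from h import *
np.set_printoptions(precision=4,suppress=True)
Z={'lane':0,'lane_gate':.036,'lane_bay':.006,'bin':0,'lever_base':0,'lever_tip':.092,'wash_bottle':0,'cartridge':0,'rack0':0,'pack0':0.006}
for n,z in Z.items():
    for c in('scene','side'):
        for d in mark_of(n,c)[:6]:
            r_,cc=d['pixel']; print(n,c,round(d['p'],2),np.round([cc,r_]),onz(c,(cc,r_),z)[:2])
E
```

```text
lane scene 0.94 [256. 222.] [ 0.4378 -0.0419]
lane side 0.89 [250. 279.] [ 0.4346 -0.033 ]
lane_gate scene 0.9 [255. 212.] [ 0.4327 -0.0386]
lane_gate side 0.93 [250. 273.] [ 0.437 -0.043]
lane_bay scene 0.78 [189. 260.] [ 0.4103 -0.2258]
lane_bay side 0.9 [247. 345.] [ 0.4218 -0.2188]
bin scene 0.88 [419. 171.] [0.6143 0.3565]
bin side 0.65 [304. 166.] [0.6045 0.3724]
lever_base scene 0.92 [205. 342.] [ 0.5927 -0.3251]
lever_base scene 0.25 [274. 312.] [ 0.6451 -0.1728]
lever_base scene 0.17 [270. 208.] [0.4299 0.0097]
lever_base side 0.79 [333. 380.] [ 0.5937 -0.3186]
lever_tip scene 0.74 [353. 235.] [0.6658 0.0508]
lever_tip scene 0.47 [183. 332.] [ 0.5846 -0.3559]
lever_tip side 0.49 [336. 372.] [ 0.5912 -0.3521]
wash_bottle scene 0.93 [354. 329.] [ 0.795  -0.0778]
wash_bottle side 0.83 [399. 279.] [ 0.7871 -0.0737]
cartridge scene 0.69 [401. 282.] [0.7918 0.0808]
cartridge side 0.57 [389. 233.] [0.7939 0.0803]
cartridge side 0.29 [251. 211.] [0.4445 0.2   ]
rack0 scene 0.88 [324. 268.] [ 0.6436 -0.0151]
rack0 scene 0.86 [286. 370.] [ 0.7579 -0.2432]
rack0 scene 0.82 [353. 235.] [0.629  0.0957]
rack0 scene 0.76 [198. 406.] [ 0.6881 -0.4209]
rack0 scene 0.63 [277. 310.] [ 0.6453 -0.1652]
rack0 side 0.77 [339. 263.] [ 0.6507 -0.0081]
rack0 side 0.76 [322. 233.] [0.6229 0.0991]
rack0 side 0.73 [390. 417.] [ 0.694  -0.4115]
rack0 side 0.66 [405. 339.] [ 0.7629 -0.2397]
rack0 side 0.58 [349. 315.] [ 0.6511 -0.1629]
rack0 side 0.18 [243. 344.] [ 0.412  -0.2118]
pack0 scene 0.82 [273. 207.] [0.4359 0.0135]
pack0 scene 0.6 [326. 170.] [0.4476 0.1877]
pack0 side 0.79 [252. 212.] [0.4463 0.192 ]
pack0 side 0.74 [252. 261.] [0.441  0.0184]
```

```bash
python3 - <<'E'
from h import *
a=cv2.imread('pics/scene0.png')
cv2.imwrite('pics/c1.png',cv2.resize(a[140:260,200:360],None,fx=5,fy=5,interpolation=cv2.INTER_CUBIC))
b=cv2.imread('pics/side0.png')
cv2.imwrite('pics/c2.png',cv2.resize(b[180:320,200:380],None,fx=4.2,fy=4.2,interpolation=cv2.INTER_CUBIC))
E
```

```text
(no output)
```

View pics/c1.png

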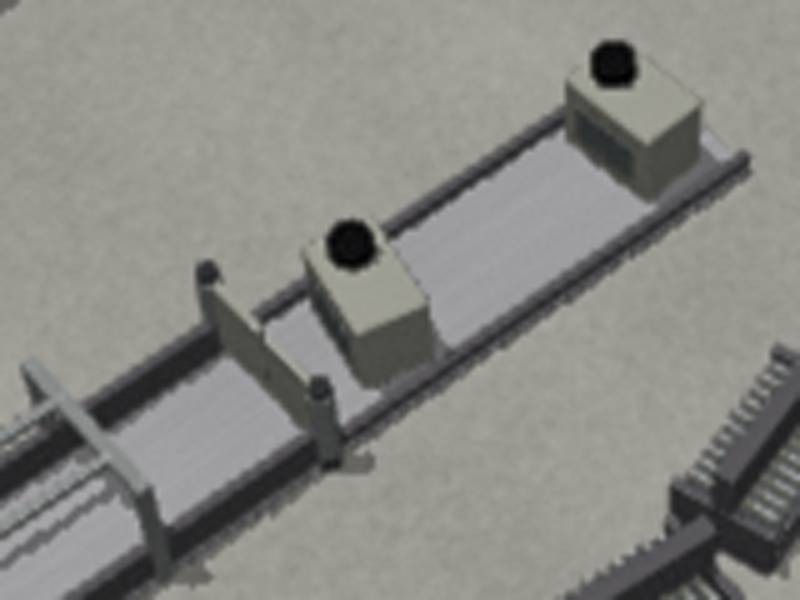

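View pics/c2.png

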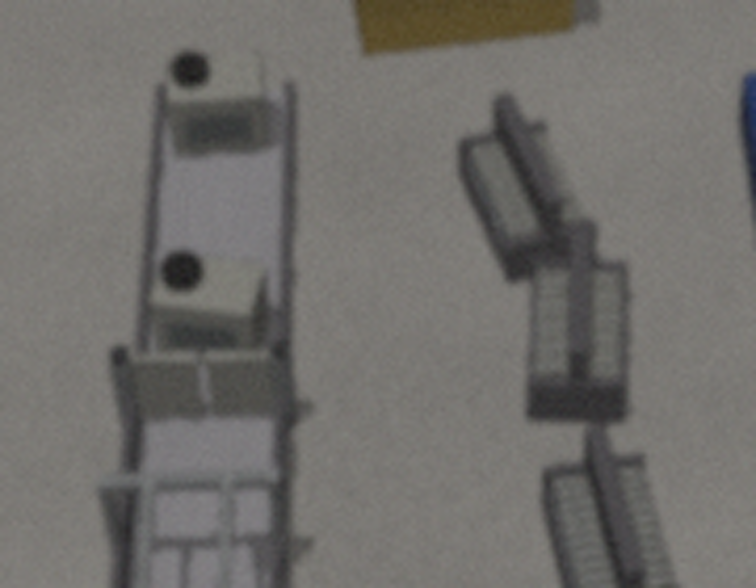

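```bash
python3 - <<'E'
from h import *
np.set_printoptions(precision=4,suppress=True)
from scipy.optimize import least_squares
obs=[('scene',(241.4,193.6),(0,-.0435,.066)),('scene',(263.8,217.4),(0,.0435,.066)),('scene',(349,171.6),(-.27,.041,.014)),
('side',(228.6,264.5),(0,-.0435,.066)),('side',(266.7,263.8),(0,.0435,.066)),('side',(238.1,200.7),(-.27,-.041,.014)),('side',(269.5,199.8),(-.27,.041,.014))]
def f(p):
    c,s=np.cos(p[2]),np.sin(p[2]); o=[]
    for cam,px,P in obs:
        W=[p[0]+c*P[0]-s*P[1],p[1]+s*P[0]+c*P[1],P[2]]
        o+=list(proj(cam,W)-px)
    return np.array(o)
s=least_squares(f,[.435,-.04,-1.66]); print(s.x,np.degrees(s.x[2])); print(s.fun.reshape(-1,2))
E
```

```text
[ 0.4333 -0.0429 -1.6489] -94.47254211047131
[[-0.1712  0.3273]
 [-0.1798 -0.2448]
 [ 0.4694 -0.8033]
 [-0.0655  0.3383]
 [ 0.0636 -0.025 ]
 [ 0.5954  0.0536]
 [-0.2083  0.2192]]
```

```bash
python3 - <<'E'
from h import *
a=cv2.imread('pics/scene0.png')
cv2.imwrite('pics/c3.png',cv2.resize(a[200:335,240:400],None,fx=4.4,fy=4.4,interpolation=cv2.INTER_CUBIC))
b=cv2.imread('pics/side0.png')
cv2.imwrite('pics/c4.png',cv2.resize(b[195:340,290:430],None,fx=4.1,fy=4.1,interpolation=cv2.INTER_CUBIC))
u=np.array([np.cos(-1.6489),np.sin(-1.6489)]);v=np.array([-u[1],u[0]]);o=np.array([.4333,-.0429])
for c,px in [('scene',(322.8,152.4)),('side',(245.2,196.7)),('scene',(270.2,188.6)),('side',(243.3,244.5))]:
    p=onz(c,px,.068)[:2]; q=p+v*.014-o; print(p,p+v*.014,'lane',q@u,q@v)
E
```

```text
[0.43721694 0.18543709] [0.45117426 0.18434475] lane -0.22794661492341597 8.916328922637644e-05
[0.43452382 0.18398783] [0.44848114 0.18289549] lane -0.2262916412385315 -0.0024826769283473405
[0.42796708 0.01858726] [0.4419244  0.01749492] lane -0.06088371701169342 0.003885840006848597
[0.42522813 0.01795333] [0.43918545 0.01686099] lane -0.06003801575852535 0.0012046944825319836
```

View pics/c3.png

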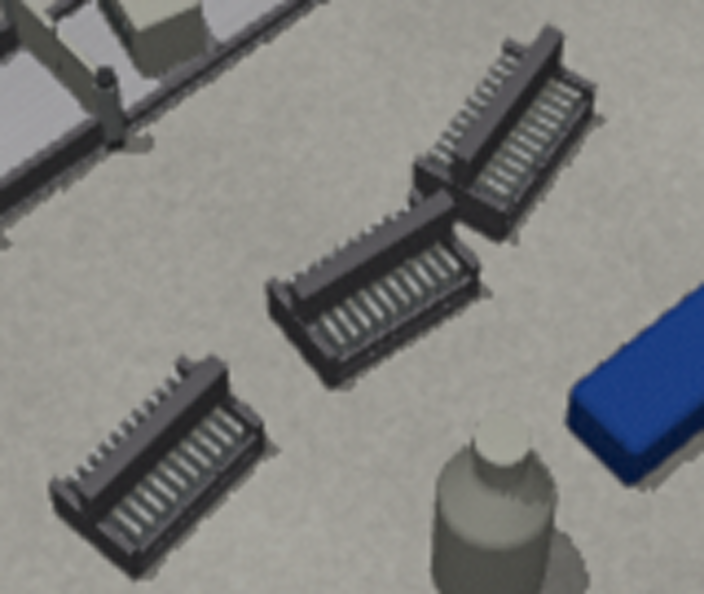

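View pics/c4.png

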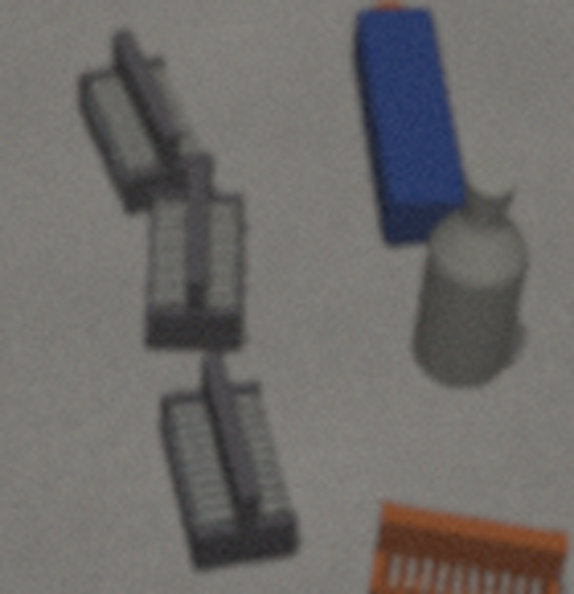

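```bash
python3 - <<'E'
from h import *
for n,a,b in [('A',(553,33),(462,155)),('B',(446,200),(303,297)),('C',(218,364),(88,492))]:
    P=[onz('scene',(240+q[0]/4.4,200+q[1]/4.4),.064)[:2] for q in(a,b)]
    d=P[0]-P[1]; print(n,(P[0]+P[1])/2,np.linalg.norm(d),np.degrees(np.arctan2(d[1],d[0])))
for n,a,b in [('A',(125,35),(182,178)),('B',(200,158),(197,305)),('C',(214,360),(248,505))]:
    P=[onz('side',(290+q[0]/4.1,195+q[1]/4.1),.064)[:2] for q in(a,b)]
    d=P[0]-P[1]; print(n,(P[0]+P[1])/2,np.linalg.norm(d),np.degrees(np.arctan2(d[1],d[0])))
# bin corners
a=cv2.imread('pics/scene0.png')
cv2.imwrite('pics/c5.png',cv2.resize(a[100:215,360:485],None,fx=4.4,fy=4.4,interpolation=cv2.INTER_CUBIC))
E
```

```text
A [0.63220153 0.09598311] 0.0908700384388001 102.01399686844562
B [ 0.6492176  -0.01886972] 0.09111638886038136 83.1958533796168
C [ 0.64452382 -0.16470887] 0.09060531663905166 93.99568456584035
A [0.63262273 0.07886664] 0.12573684723682274 98.32262695878666
B [ 0.64552093 -0.02420346] 0.1126989556413166 80.83778441311881
C [ 0.64173878 -0.16729868] 0.09596785110293761 91.92464314899705
```

View pics/c5.png

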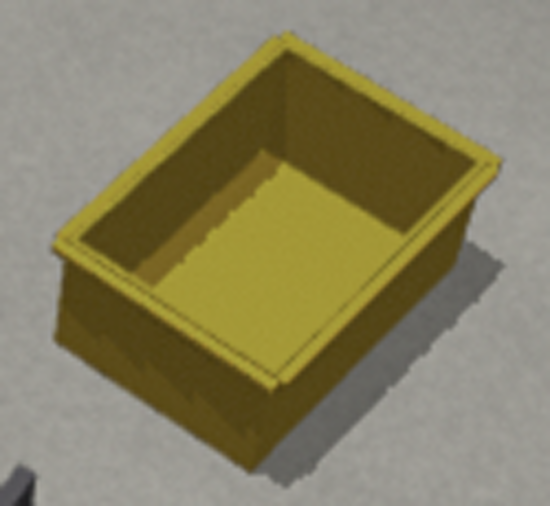

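```bash
python3 - <<'E'
from h import *
P=np.array([onz('scene',(360+q[0]/4.4,100+q[1]/4.4),.09)[:2] for q in[(62,243),(285,38),(497,160),(275,385)]])
print(P,P.mean(0))
from scipy.spatial.transform import Rotation as R
s=get_state();print(R.from_quat(s['eef_rot']).as_matrix())
E
```

```text
[[0.54400194 0.25282088]
 [0.53151088 0.4573675 ]
 [0.6747474  0.46801081]
 [0.6881894  0.25998659]] [0.6096124  0.35954644]
[[ 9.36642069e-01  3.50287924e-01  6.89467763e-05]
 [ 3.50287930e-01 -9.36642063e-01 -1.09460403e-04]
 [ 2.62357936e-05  1.26676442e-04 -9.99999992e-01]]
```

```bash
cat >> h.py <<'E'
from scipy.spatial.transform import Rotation as R
def row(x,y,z,yaw=None,cur=None):
    s=get_state(); M=R.from_quat(s['eef_rot']).as_matrix(); p=s['tool_pos']
    # commanded tool assumed vertical
    psi=np.arctan2(M[1,0],M[0,0])
    d=np.array([x,y,z])-p
    t=M.T@d
    turn=0 if yaw is None else -((np.radians(yaw)-psi+np.pi)%(2*np.pi)-np.pi)
    n=max(np.linalg.norm(d)/.0417,abs(turn)/np.radians(7.16))
    print([list(np.round(t/.75,4)),round(turn/2,4)],'rows>=',round(n,1),'psi',round(np.degrees(psi),2),'p',np.round(p,4),'t',round(float(s['clock']),2))
L0=np.array([.4333,-.0429]);LU=np.array([np.cos(-1.6489),np.sin(-1.6489)]);LV=np.array([-LU[1],LU[0]])
def lane(x,y=0): return L0+x*LU+y*LV
def tolane(p): q=np.asarray(p)[:2]-L0; return np.array([q@LU,q@LV])
E
python3 -c "
from h import *
row(.5,-.1,.25,85.5)"
```

```text
[[np.float64(0.5777), np.float64(-0.475), np.float64(0.0143)], np.float64(-0.5672)] rows>= 13.5 psi 20.5 p [ 0.2189 -0.5854  0.2608] t 1.15
```

>>> {"fn": "jog_arm", "kwargs": {
  "rows": [
    [[0.578, -0.475, 0.014], -0.567],
    [[0.578, -0.475, 0.014], -0.567],
    [[0.578, -0.475, 0.014], -0.567],
    [[0.578, -0.475, 0.014], -0.567],
    [[0.578, -0.475, 0.014], -0.567],
    [[0.578, -0.475, 0.014], -0.567],
    [[0.578, -0.475, 0.014], -0.567],
    [[0.578, -0.475, 0.014], -0.567],
    [[0.578, -0.475, 0.014], -0.567],
    [[0.578, -0.475, 0.014], -0.567],
    [[0.578, -0.475, 0.014], -0.567],
    [[0.578, -0.475, 0.014], -0.567],
    [[0.578, -0.475, 0.014], -0.567],
    [[0.578, -0.475, 0.014], -0.567],
    [[0.578, -0.475, 0.014], -0.567],
    [[0.578, -0.475, 0.014], -0.567],
    [[0.578, -0.475, 0.014], -0.567],
    [[0.578, -0.475, 0.014], -0.567],
    [[0.578, -0.475, 0.014], -0.567],
    [[0.578, -0.475, 0.014], -0.567]
  ],
  "gripper": 88,
  "newtons": 25
}}

```text
clock: 2.82
tool_pos: [0.4997, -0.1013, 0.2502]
eef_rot: [0.735, 0.678, -0.0, 0.0]
contact_force: [-0.3, -0.5, -0.6]
opening: 0.999
```

```bash
python3 -c "
from h import *
print(get_state()['q'])
row(.4498,.1836,.15,85.5)
save('wrist','w1.png')"
```

```text
[ 0.40103673  0.58299317 -0.46313291  1.91198439  0.37737177  0.73300584
 -0.36179613]
[[np.float64(0.3733), np.float64(-0.0971), np.float64(0.1334)], np.float64(-0.0014)] rows>= 7.3 psi 85.34 p [ 0.4997 -0.1013  0.2502] t 2.82
```

View pics/w1.png

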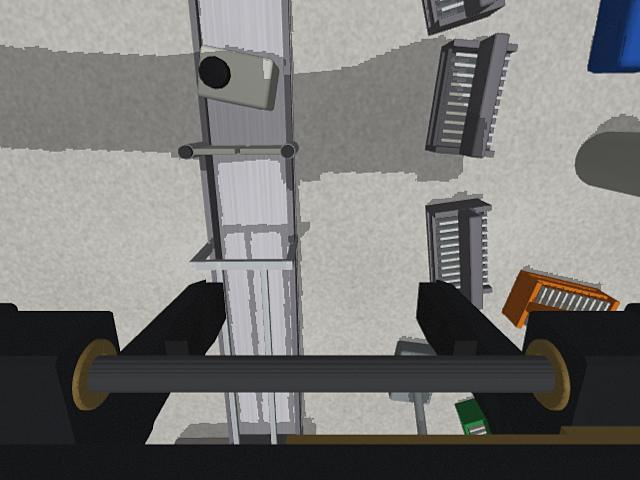

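```bash
python3 -c "
from h import *
for px,z in [((186,152),.066),((288,150),.066),((214,72),.068)]:
    p=onz('wrist',px,z); print(p,tolane(p))
# pack top corners
for px in [(198,97),(274,110),(279,64),(203,47)]:
    p=onz('wrist',px,.056); print(p,tolane(p))
"
```

```text
[ 0.38911918 -0.03845793  0.066     ] [-0.00098135 -0.04439272]
[ 0.47565187 -0.04378153  0.066     ] [-0.00242564  0.04229154]
[0.42391534 0.02099103 0.068     ] [-0.06296403 -0.0143411 ]
[0.40410573 0.00481327 0.056     ] [-0.04528995 -0.03282807]
[ 0.46643767 -0.0105547   0.056     ] [-0.03483224  0.03051293]
[0.47475869 0.02442917 0.056     ] [-0.0703587   0.03607899]
[0.41503361 0.04179978 0.056     ] [-0.08301635 -0.02481935]
```

```bash
python3 -c "
from h import *
row(.44,.016,.14,76)
row(.44,.016,.045,76)"
```

```text
[[np.float64(0.1491), np.float64(-0.0921), np.float64(0.1469)], np.float64(0.0818)] rows>= 4.1 psi 85.37 p [ 0.4998 -0.101   0.2503] t 2.87
[[np.float64(0.1491), np.float64(-0.092), np.float64(0.2736)], np.float64(0.0818)] rows>= 5.8 psi 85.37 p [ 0.4998 -0.101   0.2503] t 2.87
```

>>> {"fn": "jog_arm", "kwargs": {
  "rows": [
    [[0.149, -0.092, 0.147], 0.082],
    [[0.149, -0.092, 0.147], 0.082],
    [[0.149, -0.092, 0.147], 0.082],
    [[0.149, -0.092, 0.147], 0.082],
    [[0.149, -0.092, 0.147], 0.082],
    [[0.149, -0.092, 0.147], 0.082],
    [[0.149, -0.092, 0.187], 0.082],
    [[0.149, -0.092, 0.227], 0.082],
    [[0.149, -0.092, 0.274], 0.082],
    [[0.149, -0.092, 0.274], 0.082],
    [[0.149, -0.092, 0.274], 0.082]
  ]
}}

```text
clock: 3.78
tool_pos: [0.4457, 0.0125, 0.0578]
eef_rot: [0.789, 0.615, -0.001, 0.005]
contact_force: [-0.3, -0.1, 0.6]
opening: 0.996
```

>>> {"fn": "jog_arm", "kwargs": {
  "rows": [
    [[0, 0, 0], 0],
    [[0, 0, 0], 0],
    [[0, 0, 0], 0],
    [[0, 0, 0], 0],
    [[0, 0, 0], 0],
    [[0, 0, 0], 0],
    [[0, 0, 0], 0],
    [[0, 0, 0], 0]
  ],
  "gripper": 40
}}

```text
clock: 4.45
tool_pos: [0.4413, 0.0136, 0.0586]
eef_rot: [0.788, 0.616, -0.004, 0.003]
contact_force: [-4.5, -1.2, 4.8]
opening: 0.681
```

```bash
python3 -c "
from h import *
a=lane(-.06)
row(.44,.016,.20,85.5)
# drop spot in bin: centre -y side
u=np.array([np.cos(np.radians(94.5)),np.sin(np.radians(94.5))])
for k in(-.045,.045): print(np.array([.6096,.3595])+k*u)
row(.6096+.0035,.3595-.045,.20,94.5)
row(.6096+.0035,.3595-.045,.08,94.5)
"
```

```text
[[np.float64(0.0008), np.float64(-0.0024), np.float64(-0.1886)], np.float64(-0.0826)] rows>= 3.4 psi 76.03 p [0.4413 0.0136 0.0586] t 4.45
[0.61313066 0.31463872]
[0.60606934 0.40436128]
[[np.float64(0.4428), np.float64(0.1255), np.float64(-0.1929)], np.float64(-0.1611)] rows>= 9.0 psi 76.03 p [0.4413 0.0136 0.0586] t 4.45
[[np.float64(0.4443), np.float64(0.1254), np.float64(-0.0329)], np.float64(-0.1611)] rows>= 8.3 psi 76.03 p [0.4413 0.0136 0.0586] t 4.45
```

>>> {"fn": "jog_arm", "kwargs": {
  "rows": [
    [[0, 0, -0.05], 0],
    [[0, 0, -0.1], 0],
    [[0, 0, -0.15], 0],
    [[0, 0, -0.195], 0],
    [[0.443, 0.126, -0.193], -0.161],
    [[0.443, 0.126, -0.193], -0.161],
    [[0.443, 0.126, -0.193], -0.161],
    [[0.443, 0.126, -0.193], -0.161],
    [[0.443, 0.126, -0.193], -0.161],
    [[0.443, 0.126, -0.193], -0.161],
    [[0.443, 0.126, -0.193], -0.161],
    [[0.443, 0.126, -0.193], -0.161],
    [[0.443, 0.126, -0.193], -0.161],
    [[0.443, 0.126, -0.193], -0.161],
    [[0.443, 0.126, -0.193], -0.161]
  ]
}}

```text
clock: 5.7
tool_pos: [0.6145, 0.3157, 0.2006]
eef_rot: [0.678, 0.735, -0.003, 0.002]
contact_force: [0.0, -0.8, -0.8]
opening: 0.681
```

```bash
python3 -c "
from h import *
row(.6096+.0035,.3595-.045,.085,94.5)
print(get_state()['opening'])
save('scene','s1.png')"
```

```text
[[np.float64(-0.0002), np.float64(-0.0018), np.float64(0.1541)], np.float64(0.0009)] rows>= 2.8 psi 94.6 p [0.6145 0.3157 0.2006] t 5.7
0.6809916968747083
```

View pics/s1.png

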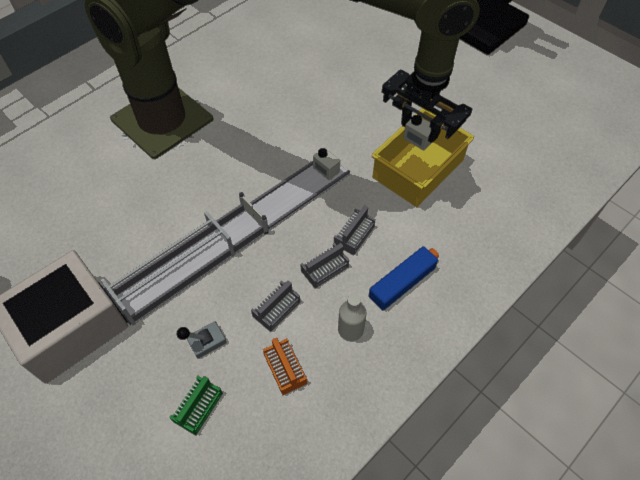

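>>> {"fn": "jog_arm", "kwargs": {
  "rows": [
    [[0, 0, 0.05], 0],
    [[0, 0, 0.1], 0],
    [[0, 0, 0.154], 0],
    [[0, 0, 0.154], 0],
    [[0, 0, 0.154], 0]
  ]
}}

```text
clock: 6.17
tool_pos: [0.6143, 0.3117, 0.084]
eef_rot: [0.679, 0.734, -0.005, 0.003]
contact_force: [-0.1, 0.9, 0.0]
opening: 0.677
```

>>> {"fn": "jog_arm", "kwargs": {
  "rows": [
    [[0, 0, 0], 0],
    [[0, 0, 0], 0],
    [[0, 0, 0], 0],
    [[0, 0, -0.05], 0],
    [[0, 0, -0.1], 0],
    [[0, 0, -0.15], 0],
    [[0, 0, -0.15], 0]
  ],
  "gripper": 76
}}

```text
clock: 6.75
tool_pos: [0.6186, 0.3197, 0.2085]
eef_rot: [0.679, 0.734, 0.006, 0.004]
contact_force: [1.0, 1.1, -0.1]
opening: 0.867
```

```bash
python3 -c "
from h import *
row(.4498,.1836,.15,85.5)
row(.4498,.1836,.045,85.5)
save('wrist','w2.png')"
```

```text
[[np.float64(-0.1635), np.float64(-0.2396), np.float64(0.0742)], np.float64(0.0783)] rows>= 5.4 psi 94.47 p [0.6186 0.3197 0.2085] t 6.75
[[np.float64(-0.1639), np.float64(-0.2416), np.float64(0.2142)], np.float64(0.0783)] rows>= 6.5 psi 94.47 p [0.6186 0.3197 0.2085] t 6.75
```

View pics/w2.png

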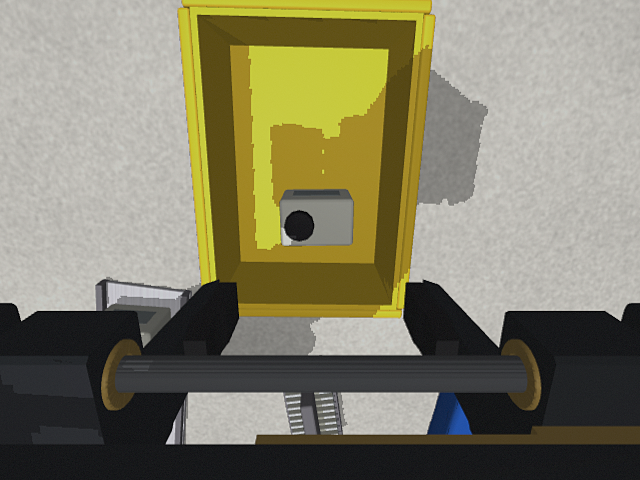

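>>> {"fn": "jog_arm", "kwargs": {
  "rows": [
    [[-0.2, -0.24, 0.01], 0.078],
    [[-0.2, -0.24, 0.01], 0.078],
    [[-0.2, -0.24, 0.01], 0.078],
    [[-0.2, -0.24, 0.01], 0.078],
    [[-0.2, -0.24, 0.01], 0.078],
    [[-0.2, -0.24, 0.01], 0.078],
    [[-0.2, -0.24, 0.01], 0.078],
    [[-0.2, -0.24, 0.01], 0.078],
    [[-0.2, -0.24, 0.01], 0.078],
    [[-0.2, -0.24, 0.01], 0.078]
  ],
  "gripper": 88
}}

```text
clock: 7.63
tool_pos: [0.449, 0.1533, 0.1916]
eef_rot: [0.734, 0.679, -0.001, 0.003]
contact_force: [0.2, -0.2, 0.5]
opening: 1.002
```

```bash
python3 -c "
from h import *
save('wrist','w3.png')
row(.4498,.1836,.15,85.5)
row(.4498,.1836,.05,85.5)
"
```

```text
[[np.float64(0.0407), np.float64(-0.002), np.float64(0.055)], np.float64(0.0009)] rows>= 1.2 psi 85.6 p [0.4488 0.1533 0.1914] t 7.68
[[np.float64(0.0414), np.float64(-0.0024), np.float64(0.1884)], np.float64(0.0009)] rows>= 3.5 psi 85.6 p [0.4488 0.1533 0.1914] t 7.68
```

View pics/w3.png

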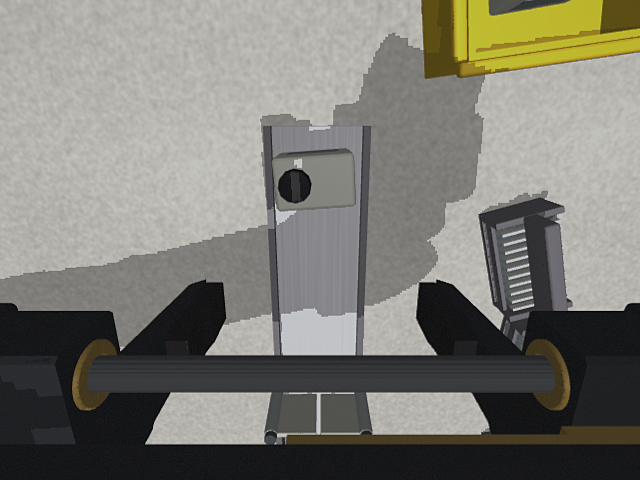

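>>> {"fn": "jog_arm", "kwargs": {
  "rows": [
    [[0.041, -0.002, 0.03], 0],
    [[0.041, -0.002, 0.055], 0],
    [[0.041, -0.002, 0.1], 0],
    [[0.041, -0.002, 0.15], 0],
    [[0.041, -0.002, 0.19], 0],
    [[0.041, -0.002, 0.19], 0],
    [[0.041, -0.002, 0.19], 0]
  ]
}}

```text
clock: 8.27
tool_pos: [0.4484, 0.1822, 0.0476]
eef_rot: [0.733, 0.68, -0.003, 0.003]
contact_force: [-1.0, 0.4, 0.2]
opening: 1.002
```

>>> {"fn": "jog_arm", "kwargs": {
  "rows": [
    [[0, 0, 0], 0],
    [[0, 0, 0], 0],
    [[0, 0, 0], 0],
    [[0, 0, 0], 0],
    [[0, 0, 0], 0],
    [[0, 0, 0], 0],
    [[0, 0, 0], 0],
    [[0, 0, 0], 0]
  ],
  "gripper": 40
}}

```text
clock: 8.93
tool_pos: [0.4493, 0.1817, 0.0497]
eef_rot: [0.734, 0.679, -0.001, 0.003]
contact_force: [-1.4, -0.0, 8.2]
opening: 0.686
```

```bash
python3 -c "
from h import *
row(.606,.404,.20,94.5)
row(.606,.404,.085,94.5)
"
```

```text
[[np.float64(0.3104), np.float64(0.1861), np.float64(-0.2016)], np.float64(-0.078)] rows>= 7.5 psi 85.56 p [0.4493 0.1817 0.0497] t 8.93
[[np.float64(0.3114), np.float64(0.1855), np.float64(-0.0483)], np.float64(-0.078)] rows>= 6.6 psi 85.56 p [0.4493 0.1817 0.0497] t 8.93
```

>>> {"fn": "jog_arm", "kwargs": {
  "rows": [
    [[0, 0, -0.05], 0],
    [[0, 0, -0.1], 0],
    [[0, 0, -0.15], 0],
    [[0, 0, -0.2], 0],
    [[0.311, 0.186, -0.2], -0.078],
    [[0.311, 0.186, -0.2], -0.078],
    [[0.311, 0.186, -0.2], -0.078],
    [[0.311, 0.186, -0.2], -0.078],
    [[0.311, 0.186, -0.2], -0.078],
    [[0.311, 0.186, -0.2], -0.078],
    [[0.311, 0.186, -0.2], -0.078],
    [[0.311, 0.186, -0.2], -0.078],
    [[0.311, 0.186, -0.2], -0.078],
    [[0.311, 0.186, -0.15], -0.078],
    [[0.311, 0.186, -0.1], -0.078],
    [[0.311, 0.186, -0.05], -0.078],
    [[0.311, 0.186, -0.05], -0.078],
    [[0.311, 0.186, -0.05], -0.078]
  ]
}}

```text
clock: 10.43
tool_pos: [0.6047, 0.4009, 0.0833]
eef_rot: [0.679, 0.734, -0.005, 0.003]
contact_force: [0.3, 0.3, -0.0]
opening: 0.69
```

>>> {"fn": "jog_arm", "kwargs": {
  "rows": [
    [[0, 0, 0], 0],
    [[0, 0, 0], 0],
    [[0, 0, 0], 0],
    [[0, 0, -0.05], 0],
    [[0, 0, -0.1], 0],
    [[0, 0, -0.15], 0],
    [[0, 0, -0.15], 0]
  ],
  "gripper": 76
}}

```text
clock: 11.02
tool_pos: [0.6085, 0.4088, 0.2084]
eef_rot: [0.679, 0.734, 0.006, 0.003]
contact_force: [1.1, 1.9, 1.7]
opening: 0.859
```

```bash
python3 -c "
from h import *
save('wrist','w4.png');save('scene','s2.png');save('side','d2.png')
"
```

```text
(no output)
```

View pics/w4.png

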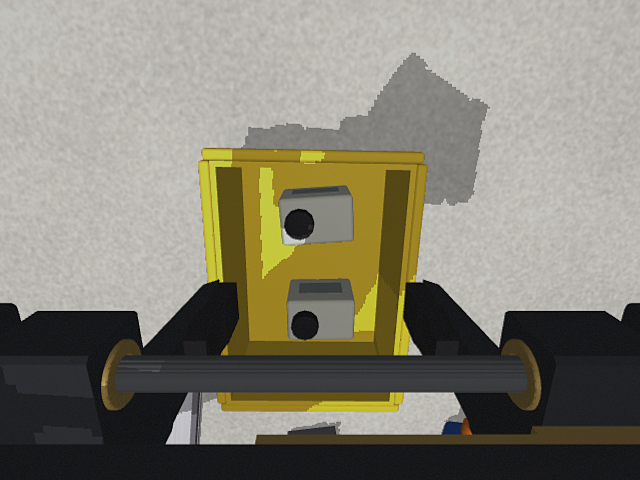

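View pics/s2.png

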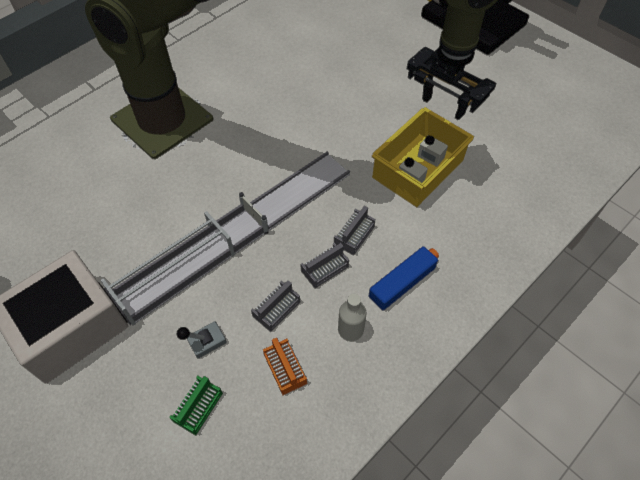

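```bash
python3 -c "
from h import *
row(.635,.04,.2,95)
"
```

```text
[[np.float64(-0.4878), np.float64(0.0003), np.float64(0.0019)], np.float64(-0.0042)] rows>= 8.8 psi 94.52 p [0.6059 0.4047 0.1991] t 11.17
```

>>> {"fn": "jog_arm", "kwargs": {
  "rows": [
    [[-0.488, 0, 0], 0],
    [[-0.488, 0, 0], 0],
    [[-0.488, 0, 0], 0],
    [[-0.488, 0, 0], 0],
    [[-0.488, 0, 0], 0],
    [[-0.488, 0, 0], 0],
    [[-0.488, 0, 0], 0],
    [[-0.488, 0, 0], 0],
    [[-0.488, 0, 0], 0],
    [[-0.488, 0, 0], 0],
    [[-0.488, 0, 0], 0],
    [[-0.488, 0, 0], 0]
  ],
  "gripper": 50
}}

```text
clock: 12.17
tool_pos: [0.6338, 0.0404, 0.1993]
eef_rot: [0.678, 0.735, -0.002, 0.002]
contact_force: [-0.2, -0.1, 0.3]
opening: 0.567
```

```bash
python3 -c "
from h import *
save('wrist','w5.png');row(.635,.04,.2,95)
"
```

```text
[[np.float64(-0.0023), np.float64(0.0014), np.float64(-0.0005)], np.float64(-0.0029)] rows>= 0.0 psi 94.66 p [0.6338 0.0416 0.1996] t 12.22
```

View pics/w5.png

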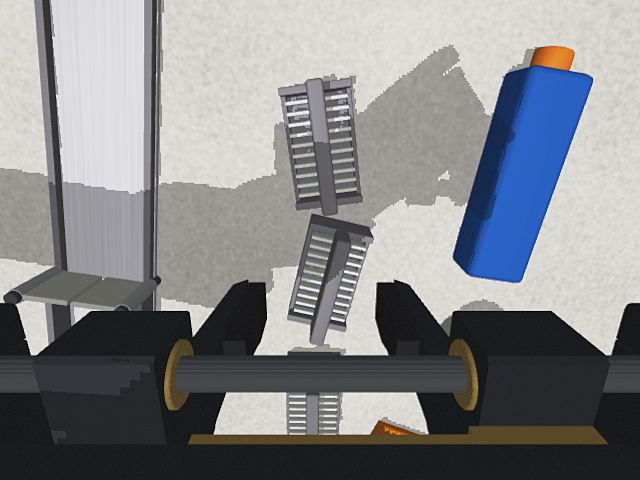

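```bash
cat >> h.py <<'E'
def rib(c,a,b,z=.064):
    P=[onz(c,q,z)[:2] for q in(a,b)]; d=P[0]-P[1]; m=(P[0]+P[1])/2
    print('rib',np.round(m,4),'len',round(np.linalg.norm(d),4),'ang',round(np.degrees(np.arctan2(d[1],d[0])),1)); return m
E
python3 -c "
from h import *
rib('wrist',(314,81),(329,213)); rib('wrist',(341,232),(317,343))
row(.635,.1,.12,100)
"
```

```text
rib [0.629  0.0989] len 0.0924 ang 101.4
rib [ 0.6433 -0.0105] len 0.1006 ang 84.0
[[np.float64(0.0781), np.float64(0.0079), np.float64(0.1057)], np.float64(-0.0466)] rows>= 2.4 psi 94.66 p [0.6338 0.0416 0.1996] t 12.22
```

```bash
python3 -c "
from h import *
row(.630,.098,.12,101.5)
row(.630,.098,.062,101.5)
"
```

```text
[[np.float64(0.076), np.float64(0.001), np.float64(0.1057)], np.float64(-0.0597)] rows>= 2.3 psi 94.66 p [0.6338 0.0416 0.1996] t 12.22
[[np.float64(0.0764), np.float64(0.001), np.float64(0.183)], np.float64(-0.0597)] rows>= 3.6 psi 94.66 p [0.6338 0.0416 0.1996] t 12.22
```

>>> {"fn": "jog_arm", "kwargs": {
  "rows": [
    [[0.04, 0, 0.05], -0.03],
    [[0.076, 0.001, 0.08], -0.06],
    [[0.076, 0.001, 0.106], -0.06],
    [[0.076, 0.001, 0.106], -0.06],
    [[0.076, 0.001, 0.145], -0.06],
    [[0.076, 0.001, 0.183], -0.06],
    [[0.076, 0.001, 0.183], -0.06],
    [[0.076, 0.001, 0.183], -0.06]
  ]
}}

```text
clock: 12.88
tool_pos: [0.6304, 0.0954, 0.0622]
eef_rot: [0.633, 0.774, -0.003, 0.003]
contact_force: [0.2, 0.2, 1.5]
opening: 0.568
```

>>> {"fn": "jog_arm", "kwargs": {
  "rows": [
    [[0, 0, 0], 0],
    [[0, 0, 0], 0],
    [[0, 0, 0], 0],
    [[0, 0, 0], 0],
    [[0, 0, 0], 0],
    [[0, 0, 0], 0],
    [[0, 0, 0], 0],
    [[0, 0, 0], 0],
    [[0, 0, 0], 0],
    [[0, 0, 0], 0]
  ],
  "gripper": 0,
  "newtons": 45
}}

```text
clock: 13.72
tool_pos: [0.631, 0.0954, 0.0626]
eef_rot: [0.633, 0.774, -0.002, 0.003]
contact_force: [-1.7, -1.2, 5.6]
opening: 0.138
```

```bash
python3 -c "
from h import *
p=lane(-.13);print(p)
row(*p,.12,85.5)
row(*p,.069,85.5)
"
```

```text
[0.44344316 0.08670369]
[[np.float64(0.0374), np.float64(-0.2474), np.float64(-0.0768)], np.float64(0.1386)] rows>= 4.7 psi 101.39 p [0.631  0.0954 0.0626] t 13.72
[[np.float64(0.038), np.float64(-0.2474), np.float64(-0.0088)], np.float64(0.1386)] rows>= 4.5 psi 101.39 p [0.631  0.0954 0.0626] t 13.72
```

>>> {"fn": "jog_arm", "kwargs": {
  "rows": [
    [[0, 0, -0.03], 0],
    [[0, 0, -0.07], 0],
    [[0, 0, -0.11], 0],
    [[0.019, -0.12, -0.11], 0.07],
    [[0.037, -0.247, -0.11], 0.139],
    [[0.037, -0.247, -0.11], 0.139],
    [[0.037, -0.247, -0.11], 0.139],
    [[0.037, -0.247, -0.11], 0.139],
    [[0.037, -0.247, -0.077], 0.139],
    [[0.037, -0.247, -0.077], 0.139],
    [[0.037, -0.247, -0.077], 0.139],
    [[0.037, -0.247, -0.077], 0.139]
  ]
}}

```text
clock: 14.72
tool_pos: [0.4447, 0.0869, 0.1199]
eef_rot: [0.735, 0.678, -0.001, 0.003]
contact_force: [0.3, 0.2, -2.5]
opening: 0.133
```

```bash
python3 -c "
from h import *
s=get_state();print(s['opening'],tolane(s['tool_pos']))
p=lane(-.13)
row(*p,.068,85.5)
save('wrist','w6.png');save('side','d3.png');b=cv2.imread('pics/scene0.png')
a=save('scene','s3.png')
"
```

```text
0.13273013760395339 [-0.13033771  0.00127174]
[[np.float64(-0.0), np.float64(-0.0019), np.float64(0.0692)], np.float64(-0.0005)] rows>= 1.2 psi 85.44 p [0.4447 0.0869 0.1199] t 14.72
```

View pics/w6.png

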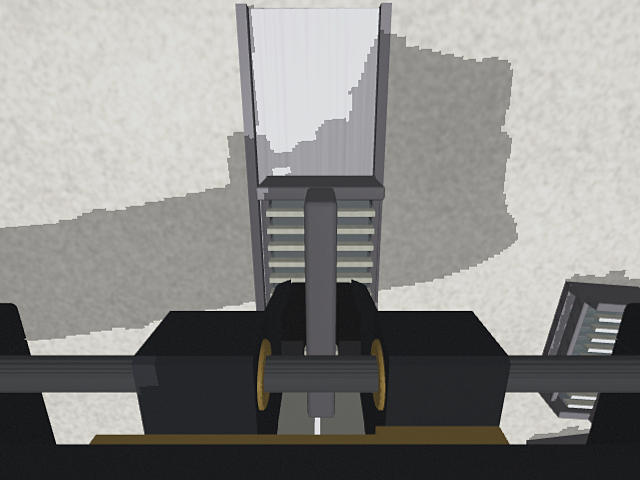

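View pics/d3.png

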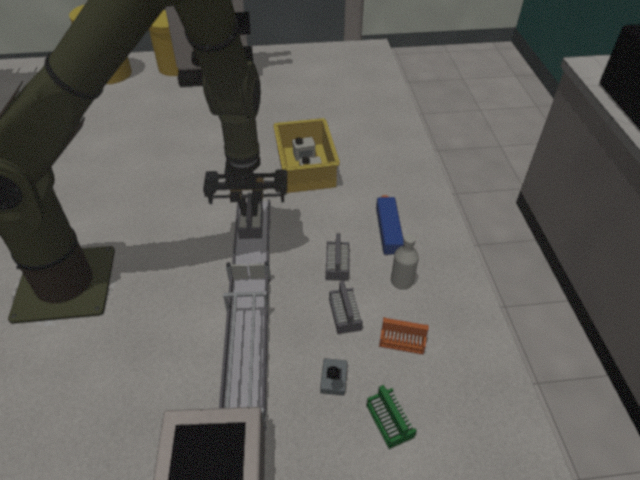

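>>> {"fn": "jog_arm", "kwargs": {
  "rows": [
    [[0, -0.002, 0.02], 0],
    [[0, -0.002, 0.045], 0],
    [[0, -0.002, 0.06], 0],
    [[0, -0.002, 0.069], 0],
    [[0, -0.002, 0.069], 0],
    [[0, -0.002, 0.069], 0]
  ]
}}

```text
clock: 15.37
tool_pos: [0.443, 0.0865, 0.0682]
eef_rot: [0.735, 0.679, -0.001, 0.003]
contact_force: [0.4, 0.6, -2.8]
opening: 0.131
```

>>> {"fn": "jog_arm", "kwargs": {
  "rows": [
    [[0, 0, 0], 0],
    [[0, 0, 0], 0],
    [[0, 0, 0], 0],
    [[0.02, 0, 0], 0],
    [[0.048, 0, 0], 0],
    [[0.048, 0, 0], 0],
    [[0.048, 0, 0], 0],
    [[0.048, 0, 0], 0]
  ],
  "gripper": 26
}}

```text
clock: 16.03
tool_pos: [0.4451, 0.1212, 0.0678]
eef_rot: [0.735, 0.678, -0.002, 0.004]
contact_force: [0.4, 0.3, -0.3]
opening: 0.295
```

>>> {"fn": "jog_arm", "kwargs": {
  "rows": [
    [[0, 0, 0], 0],
    [[0, 0, 0], 0],
    [[0, 0, 0], 0],
    [[0, 0, 0], 0],
    [[0, 0, 0], 0],
    [[0, 0, 0], 0]
  ],
  "gripper": 0
}}

```text
clock: 16.53
tool_pos: [0.4452, 0.1213, 0.0677]
eef_rot: [0.735, 0.678, -0.002, 0.004]
contact_force: [2.1, -1.1, 0.2]
opening: 0.133
```

```bash
python3 -c "
from h import *
s=get_state();print(s['opening'],tolane(s['tool_pos']),s['q'])
row(*lane(-.03),.068,85.5)
row(*lane(.065),.068,85.5)
save('wrist','w7.png')
"
```

```text
0.13258326938962448 [-0.16465683 -0.00099052] [-0.16135926  0.87177505 -0.34219296  2.17681629  1.1462483   0.29512227
 -1.59637768]
[[np.float64(-0.1795), np.float64(0.0016), np.float64(0.0012)], np.float64(-0.0006)] rows>= 3.2 psi 85.43 p [0.4452 0.1213 0.0677] t 16.53
[[np.float64(-0.3062), np.float64(0.0018), np.float64(0.0022)], np.float64(-0.0006)] rows>= 5.5 psi 85.43 p [0.4452 0.1213 0.0677] t 16.53
```

View pics/w7.png

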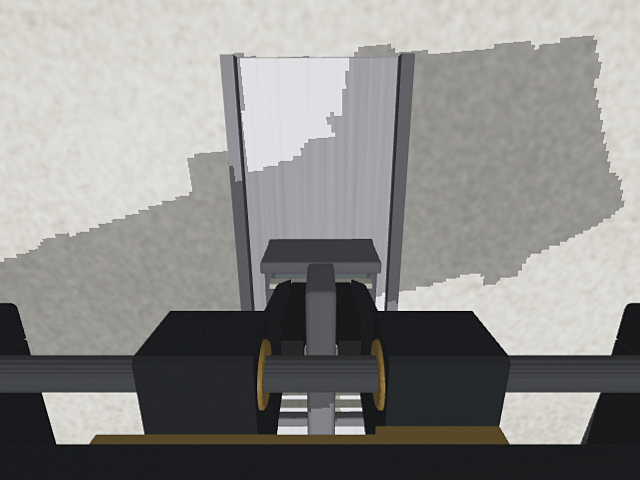

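>>> {"fn": "jog_arm", "kwargs": {
  "rows": [
    [[-0.02, 0, 0], 0],
    [[-0.04, 0, 0], 0],
    [[-0.06, 0, 0], 0],
    [[-0.08, 0, 0], 0],
    [[-0.1, 0, 0], 0],
    [[-0.12, 0, 0], 0],
    [[-0.14, 0.001, 0], 0],
    [[-0.16, 0.001, 0], 0],
    [[-0.18, 0.001, 0], 0],
    [[-0.18, 0.001, 0], 0],
    [[-0.18, 0.001, 0], 0],
    [[-0.18, 0.001, 0], 0]
  ]
}}

```text
clock: 17.58
tool_pos: [0.4349, -0.014, 0.0685]
eef_rot: [0.735, 0.678, -0.003, 0.004]
contact_force: [-0.4, -3.5, -3.3]
opening: 0.129
```

```bash
python3 -c "
from h import *
s=get_state();print(s['opening'],tolane(s['tool_pos']),s['q'],s['contact_force'])
row(*lane(.065),.068,85.5)
save('scene','s4.png');save('side','d4.png')
"
```

```text
0.129252082421624 [-0.02895237 -0.00062325] [ 0.05171428  0.85428191 -0.21504527  2.2589202   1.34287039  0.1768439
 -1.51097326] [-0.38906198 -3.49634566 -3.29707121]
[[np.float64(-0.1253), np.float64(0.0012), np.float64(0.002)], np.float64(-0.0011)] rows>= 2.3 psi 85.37 p [ 0.4349 -0.014   0.0685] t 17.58
```

View pics/s4.png

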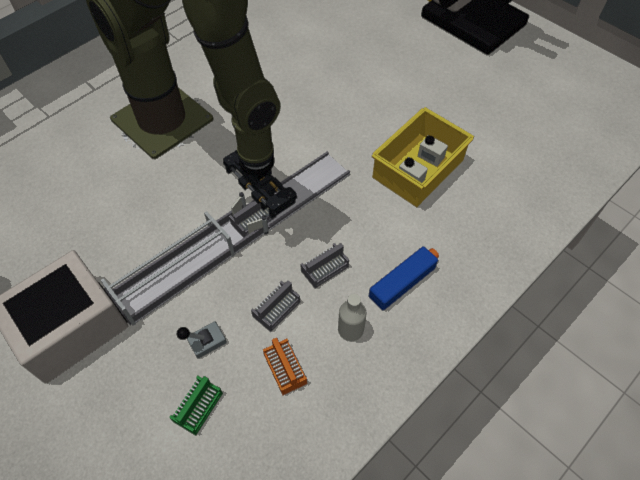

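>>> {"fn": "jog_arm", "kwargs": {
  "rows": [
    [[-0.02, 0, 0], 0],
    [[-0.04, 0, 0], 0],
    [[-0.06, 0, 0], 0],
    [[-0.08, 0.001, 0.001], 0],
    [[-0.1, 0.001, 0.001], 0],
    [[-0.12, 0.001, 0.001], 0],
    [[-0.13, 0.001, 0.001], 0],
    [[-0.13, 0.001, 0.001], 0],
    [[-0.13, 0.001, 0.001], 0]
  ]
}}

```text
clock: 18.43
tool_pos: [0.4287, -0.1086, 0.0687]
eef_rot: [0.734, 0.679, -0.001, 0.003]
contact_force: [-0.4, -0.1, -3.1]
opening: 0.131
```

```bash
python3 -c "
from h import *
s=get_state();print(s['opening'],tolane(s['tool_pos']),s['q'],s['contact_force'])
save('scene','s5.png');b=save('side','d5.png')[200:340,160:320]
cv2.imwrite('pics/d5c.png',cv2.resize(cv2.cvtColor(b,cv2.COLOR_RGB2BGR),None,fx=4,fy=4))
"
```

```text
0.1309620891602679 [0.06583209 0.00056146] [ 0.29440887  0.85670933 -0.2491786   2.23950198  1.28224786  0.20070725
 -1.2254398 ] [-0.4085076  -0.09469501 -3.09890512]
```

View pics/d5c.png

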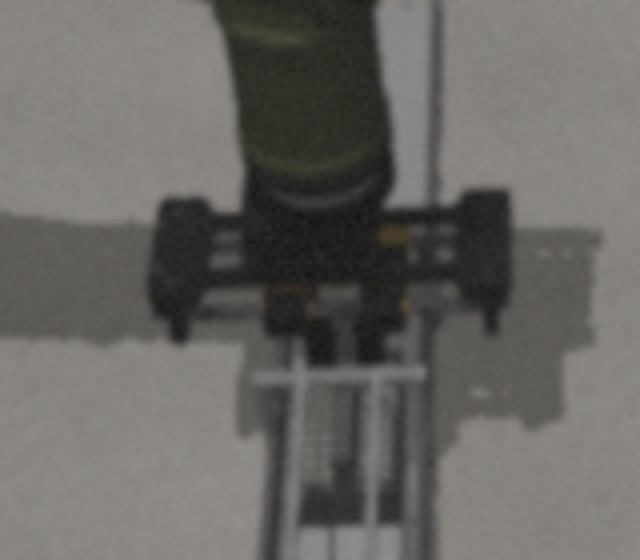

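>>> {"fn": "jog_arm", "kwargs": {
  "rows": [
    [[0, 0, 0], 0],
    [[0, 0, 0], 0],
    [[0, 0, 0], 0],
    [[0, 0, 0], 0],
    [[0, 0, -0.05], 0],
    [[0, 0, -0.1], 0],
    [[0, 0, -0.15], 0],
    [[0, 0, -0.17], 0],
    [[0, 0, -0.17], 0]
  ],
  "gripper": 28
}}

```text
clock: 19.28
tool_pos: [0.4299, -0.1089, 0.1995]
eef_rot: [0.735, 0.678, 0.0, 0.006]
contact_force: [-0.1, 0.1, -0.2]
opening: 0.317
```

```bash
python3 -c "
from h import *
save('scene','s6.png');save('wrist','w8.png')
row(.644,-.07,.2,85)
"
```

```text
[[np.float64(0.0752), np.float64(0.2828), np.float64(-0.0046)], np.float64(0.0037)] rows>= 5.3 psi 85.42 p [ 0.428  -0.1093  0.1964] t 19.38
```

View pics/w8.png

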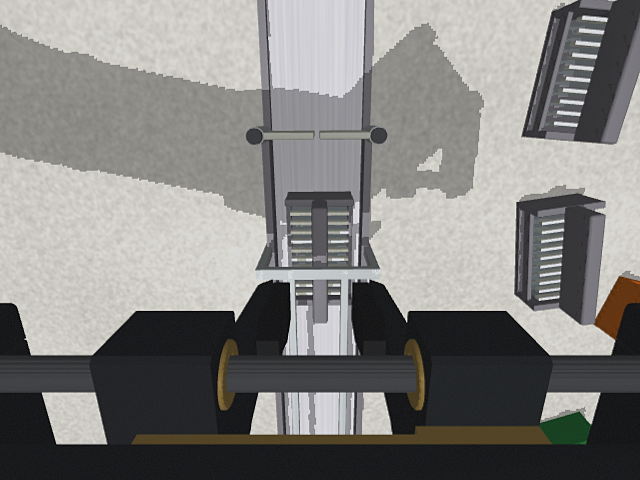

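View pics/s6.png

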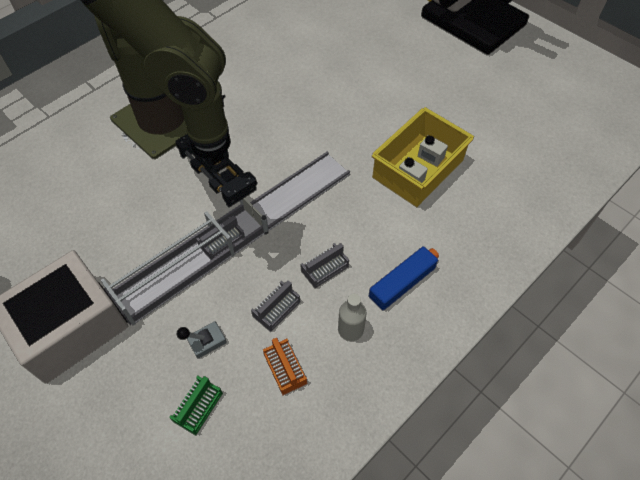

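>>> {"fn": "jog_arm", "kwargs": {
  "rows": [
    [[0.075, 0.283, 0], 0],
    [[0.075, 0.283, 0], 0],
    [[0.075, 0.283, 0], 0],
    [[0.075, 0.283, 0], 0],
    [[0.075, 0.283, 0], 0],
    [[0.075, 0.283, 0], 0],
    [[0.075, 0.283, 0], 0],
    [[0.075, 0.283, 0], 0],
    [[0.075, 0.283, 0], 0]
  ],
  "gripper": 50
}}

```text
clock: 20.13
tool_pos: [0.6422, -0.07, 0.1944]
eef_rot: [0.734, 0.679, -0.004, 0.002]
contact_force: [-0.2, -0.2, -0.3]
opening: 0.567
```

```bash
python3 -c "
from h import *
save('wrist','w9.png')
row(.644,-.07,.2,85)
"
```

```text
[[np.float64(0.0004), np.float64(0.0023), np.float64(-0.0067)], np.float64(0.0043)] rows>= 0.1 psi 85.49 p [ 0.6423 -0.0702  0.195 ] t 20.18
```

View pics/w9.png

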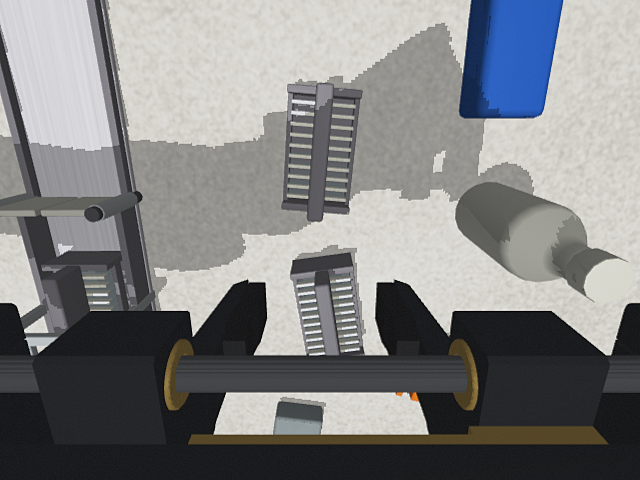

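```bash
python3 -c "
from h import *
m=rib('wrist',(324,86),(315,218))
row(*m,.12,82); row(*m,.062,82)
"
```

```text
rib [ 0.6444 -0.0164] len 0.0911 ang 81.5
[[np.float64(0.0726), np.float64(-0.0027), np.float64(0.0993)], np.float64(0.0305)] rows>= 2.2 psi 85.49 p [ 0.6423 -0.0702  0.195 ] t 20.18
[[np.float64(0.0733), np.float64(-0.0026), np.float64(0.1767)], np.float64(0.0305)] rows>= 3.4 psi 85.49 p [ 0.6423 -0.0702  0.195 ] t 20.18
```

>>> {"fn": "jog_arm", "kwargs": {
  "rows": [
    [[0.04, -0.001, 0.05], 0.02],
    [[0.073, -0.003, 0.08], 0.03],
    [[0.073, -0.003, 0.1], 0.03],
    [[0.073, -0.003, 0.1], 0.03],
    [[0.073, -0.003, 0.14], 0.03],
    [[0.073, -0.003, 0.177], 0.03],
    [[0.073, -0.003, 0.177], 0.03],
    [[0.073, -0.003, 0.177], 0.03]
  ]
}}

```text
clock: 20.85
tool_pos: [0.6455, -0.0177, 0.063]
eef_rot: [0.755, 0.656, -0.003, 0.003]
contact_force: [0.1, 0.8, 0.1]
opening: 0.57
```

>>> {"fn": "jog_arm", "kwargs": {
  "rows": [
    [[0, 0, 0], 0],
    [[0, 0, 0], 0],
    [[0, 0, 0], 0],
    [[0, 0, 0], 0],
    [[0, 0, 0], 0],
    [[0, 0, 0], 0],
    [[0, 0, 0], 0],
    [[0, 0, 0], 0],
    [[0, 0, 0], 0],
    [[0, 0, 0], 0]
  ],
  "gripper": 0
}}

```text
clock: 21.68
tool_pos: [0.6461, -0.0157, 0.0632]
eef_rot: [0.754, 0.656, -0.002, 0.003]
contact_force: [-2.8, -0.1, 3.8]
opening: 0.131
```

```bash
python3 -c "
from h import *
p=lane(-.13)
row(*p,.12,85.5)
"
```

```text
[[np.float64(0.0972), np.float64(-0.2863), np.float64(-0.0769)], np.float64(-0.0302)] rows>= 5.6 psi 82.04 p [ 0.6461 -0.0157  0.0632] t 21.68
```

>>> {"fn": "jog_arm", "kwargs": {
  "rows": [
    [[0, 0, -0.03], 0],
    [[0, 0, -0.07], 0],
    [[0, 0, -0.115], 0],
    [[0.05, -0.05, -0.12], -0.015],
    [[0.097, -0.1, -0.12], -0.03],
    [[0.097, -0.286, -0.12], -0.03],
    [[0.097, -0.286, -0.12], -0.03],
    [[0.097, -0.286, -0.12], -0.03],
    [[0.097, -0.286, -0.12], -0.03],
    [[0.097, -0.286, -0.12], -0.03],
    [[0.097, -0.286, -0.077], -0.03],
    [[0.097, -0.286, -0.077], -0.03],
    [[0.097, -0.286, -0.077], -0.03],
    [[0.097, -0.286, -0.077], -0.03]
  ]
}}

```text
clock: 22.85
tool_pos: [0.4446, 0.0867, 0.1201]
eef_rot: [0.735, 0.679, -0.002, 0.003]
contact_force: [0.6, 0.3, -2.4]
opening: 0.131
```

```bash
python3 -c "
from h import *
s=get_state();print(s['opening'],tolane(s['tool_pos']))
row(*lane(-.13),.0685,85.5)
save('wrist','w10.png')
"
```

```text
0.13127216556093652 [-0.13004221  0.00115074]
[[np.float64(0.0004), np.float64(-0.0017), np.float64(0.0687)], np.float64(-0.0004)] rows>= 1.2 psi 85.46 p [0.4446 0.0867 0.1201] t 22.85
```

View pics/w10.png

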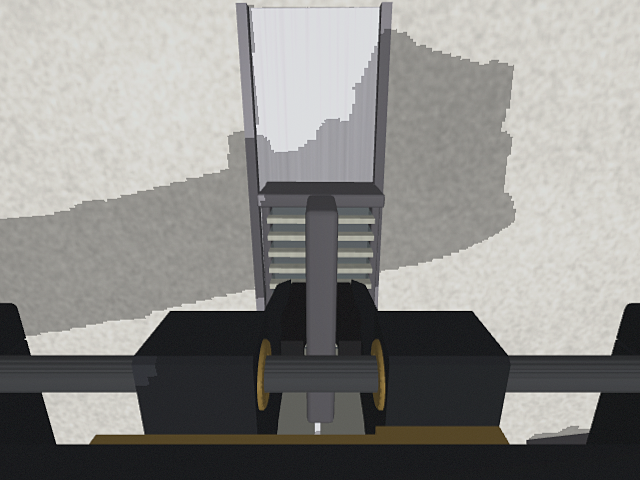

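>>> {"fn": "jog_arm", "kwargs": {
  "rows": [
    [[0, -0.002, 0.02], 0],
    [[0, -0.002, 0.045], 0],
    [[0, -0.002, 0.06], 0],
    [[0, -0.002, 0.069], 0],
    [[0, -0.002, 0.069], 0],
    [[0, -0.002, 0.069], 0]
  ]
}}

```text
clock: 23.4
tool_pos: [0.4435, 0.0865, 0.0686]
eef_rot: [0.735, 0.679, -0.001, 0.004]
contact_force: [0.2, -0.2, -2.1]
opening: 0.133
```

>>> {"fn": "jog_arm", "kwargs": {
  "rows": [
    [[0, 0, 0], 0],
    [[0, 0, 0], 0],
    [[0, 0, 0], 0],
    [[0.02, 0, 0], 0],
    [[0.047, 0, 0], 0],
    [[0.047, 0, 0], 0],
    [[0.047, 0, 0], 0],
    [[0.047, 0, 0], 0]
  ],
  "gripper": 26
}}

```text
clock: 24.07
tool_pos: [0.4452, 0.1214, 0.0678]
eef_rot: [0.734, 0.679, -0.002, 0.003]
contact_force: [0.2, -1.1, -0.2]
opening: 0.295
```

>>> {"fn": "jog_arm", "kwargs": {
  "rows": [
    [[0, 0, 0], 0],
    [[0, 0, 0], 0],
    [[0, 0, 0], 0],
    [[0, 0, 0], 0],
    [[0, 0, 0], 0],
    [[0, 0, 0], 0]
  ],
  "gripper": 0
}}

```text
clock: 24.57
tool_pos: [0.4453, 0.1207, 0.0677]
eef_rot: [0.735, 0.678, -0.002, 0.003]
contact_force: [0.8, -1.3, -0.3]
opening: 0.133
```

>>> {"fn": "jog_arm", "kwargs": {
  "rows": [
    [[-0.02, 0, 0], 0],
    [[-0.04, 0, 0], 0],
    [[-0.06, 0, 0], 0],
    [[-0.08, 0, 0], 0],
    [[-0.1, 0, 0], 0],
    [[-0.12, 0, 0], 0],
    [[-0.14, 0.001, 0], 0],
    [[-0.16, 0.001, 0], 0],
    [[-0.18, 0.001, 0], 0],
    [[-0.18, 0.001, 0], 0],
    [[-0.18, 0.001, 0], 0]
  ]
}}

```text
clock: 25.48
tool_pos: [0.4346, -0.0165, 0.0686]
eef_rot: [0.736, 0.677, -0.004, 0.004]
contact_force: [0.1, -3.5, -3.2]
opening: 0.131
```

```bash
python3 -c "
from h import *
s=get_state();print(s['opening'],tolane(s['tool_pos']),s['contact_force'])
row(*lane(.067),.068,85.5)
save('scene','s7.png')
save('wrist','w11.png')
"
```

```text
0.13097160212842796 [-0.02640959 -0.00073125] [ 0.08687484 -3.48940642 -3.15193215]
[[np.float64(-0.1245), np.float64(0.0016), np.float64(0.0023)], np.float64(-0.0023)] rows>= 2.2 psi 85.24 p [ 0.4346 -0.0165  0.0686] t 25.48
```

View pics/w11.png

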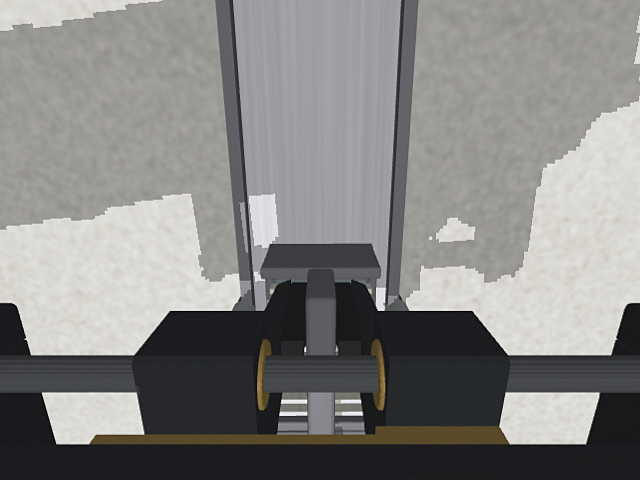

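View pics/s7.png

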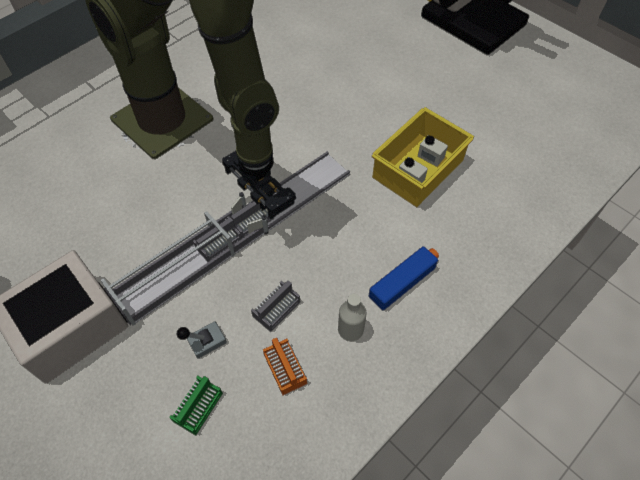

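>>> {"fn": "jog_arm", "kwargs": {
  "rows": [
    [[-0.02, 0, 0], 0],
    [[-0.04, 0, 0], 0],
    [[-0.06, 0, 0], 0],
    [[-0.08, 0.001, 0.001], 0],
    [[-0.1, 0.001, 0.001], 0],
    [[-0.12, 0.001, 0.001], 0],
    [[-0.127, 0.001, 0.001], 0],
    [[-0.127, 0.001, 0.001], 0],
    [[-0.127, 0.001, 0.001], 0]
  ]
}}

```text
clock: 26.33
tool_pos: [0.4288, -0.1076, 0.0686]
eef_rot: [0.734, 0.679, -0.001, 0.003]
contact_force: [-0.6, 0.9, -3.1]
opening: 0.13
```

>>> {"fn": "jog_arm", "kwargs": {
  "rows": [
    [[0, 0, 0], 0],
    [[0, 0, 0], 0],
    [[0, 0, 0], 0],
    [[0, 0, 0], 0],
    [[0, 0, -0.05], 0],
    [[0, 0, -0.1], 0],
    [[0, 0, -0.15], 0],
    [[0, 0, -0.17], 0],
    [[0, 0, -0.17], 0]
  ],
  "gripper": 28
}}

```text
clock: 27.08
tool_pos: [0.4302, -0.1074, 0.1993]
eef_rot: [0.735, 0.678, 0.0, 0.006]
contact_force: [-0.2, 0.6, 0.2]
opening: 0.318
```

```bash
python3 -c "
from h import *
save('scene','s8.png');save('wrist','w12.png')
row(.644,-.22,.2,90)
"
```

```text
[[np.float64(-0.1263), np.float64(0.2985), np.float64(-0.0032)], np.float64(-0.0399)] rows>= 5.8 psi 85.43 p [ 0.4284 -0.1078  0.1962] t 27.18
```

View pics/w12.png

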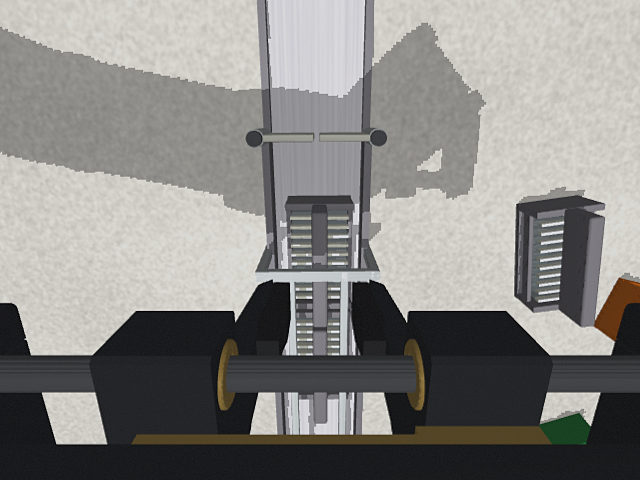

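View pics/s8.png

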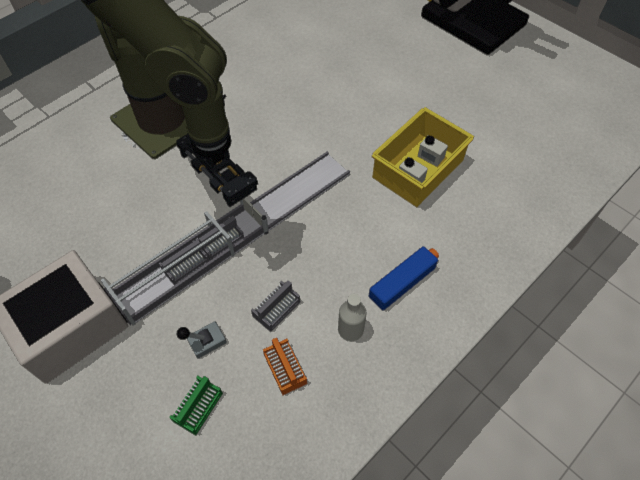

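>>> {"fn": "jog_arm", "kwargs": {
  "rows": [
    [[-0.126, 0.299, 0], -0.04],
    [[-0.126, 0.299, 0], -0.04],
    [[-0.126, 0.299, 0], -0.04],
    [[-0.126, 0.299, 0], -0.04],
    [[-0.126, 0.299, 0], -0.04],
    [[-0.126, 0.299, 0], -0.04],
    [[-0.126, 0.299, 0], -0.04],
    [[-0.126, 0.299, 0], -0.04],
    [[-0.126, 0.299, 0], -0.04],
    [[-0.126, 0.299, 0], -0.04]
  ],
  "gripper": 50
}}

```text
clock: 28.02
tool_pos: [0.6429, -0.218, 0.196]
eef_rot: [0.706, 0.708, -0.003, 0.002]
contact_force: [0.0, 0.6, 1.5]
opening: 0.564
```

```bash
python3 -c "
from h import *
save('wrist','w13.png')
row(.644,-.22,.2,90)
"
```

```text
[[np.float64(-0.0024), np.float64(0.0011), np.float64(-0.0046)], np.float64(0.0015)] rows>= 0.1 psi 90.18 p [ 0.6432 -0.2182  0.1966] t 28.07
```

View pics/w13.png

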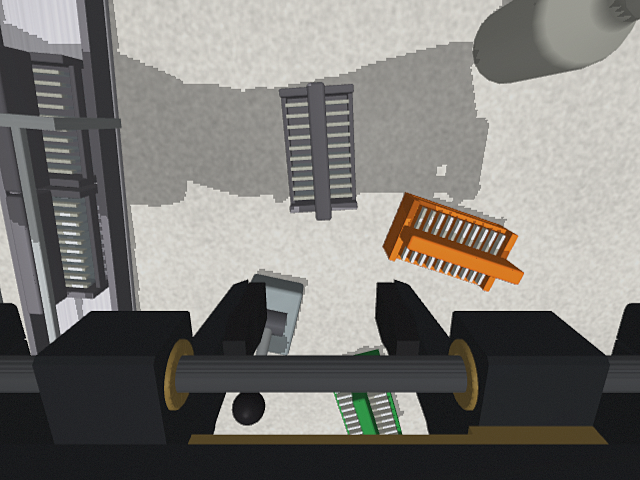

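```bash
python3 -c "
from h import *
m=rib('wrist',(316.5,85),(322.5,217))
row(*m,.12,94); row(*m,.062,94)
print('ball',onz('wrist',(248,408),.092))
for p in [(256,272),(305,281)]: print('base top corner',onz('wrist',p,.025))
"
```

```text
rib [ 0.6411 -0.1636] len 0.0914 ang 92.8
[[np.float64(0.0736), np.float64(-0.0024), np.float64(0.1016)], np.float64(-0.0334)] rows>= 2.3 psi 90.18 p [ 0.6432 -0.2182  0.1966] t 28.07
[[np.float64(0.0742), np.float64(-0.0023), np.float64(0.1789)], np.float64(-0.0334)] rows>= 3.5 psi 90.18 p [ 0.6432 -0.2182  0.1966] t 28.07
ball [ 0.58430063 -0.36016754  0.092     ]
base top corner [ 0.58367574 -0.27129771  0.025     ]
base top corner [ 0.62791132 -0.28005624  0.025     ]
```

>>> {"fn": "jog_arm", "kwargs": {
  "rows": [
    [[0.04, -0.001, 0.05], -0.01],
    [[0.074, -0.002, 0.08], -0.026],
    [[0.074, -0.002, 0.1], -0.026],
    [[0.074, -0.002, 0.1], -0.026],
    [[0.074, -0.002, 0.14], -0.026],
    [[0.074, -0.002, 0.179], -0.026],
    [[0.074, -0.002, 0.179], -0.026],
    [[0.074, -0.002, 0.179], -0.026]
  ]
}}

```text
clock: 28.73
tool_pos: [0.6423, -0.1661, 0.0626]
eef_rot: [0.689, 0.725, -0.003, 0.003]
contact_force: [-0.7, 0.8, 0.6]
opening: 0.571
```

>>> {"fn": "jog_arm", "kwargs": {
  "rows": [
    [[0, 0, 0], 0],
    [[0, 0, 0], 0],
    [[0, 0, 0], 0],
    [[0, 0, 0], 0],
    [[0, 0, 0], 0],
    [[0, 0, 0], 0],
    [[0, 0, 0], 0],
    [[0, 0, 0], 0],
    [[0, 0, 0], 0],
    [[0, 0, 0], 0]
  ],
  "gripper": 0
}}

```text
clock: 29.57
tool_pos: [0.6428, -0.165, 0.0628]
eef_rot: [0.688, 0.726, -0.003, 0.003]
contact_force: [-3.0, -0.0, 5.2]
opening: 0.135
```

```bash
python3 -c "
from h import *
p=lane(-.13)
row(*p,.12,85.5)
"
```

```text
[[np.float64(0.3485), np.float64(-0.2478), np.float64(-0.079)], np.float64(0.0657)] rows>= 7.8 psi 93.03 p [ 0.6428 -0.165   0.0628] t 29.57
```

>>> {"fn": "jog_arm", "kwargs": {
  "rows": [
    [[0, 0, -0.03], 0],
    [[0, 0, -0.07], 0],
    [[0, 0, -0.115], 0],
    [[0.05, -0.01, -0.12], 0.02],
    [[0.1, -0.02, -0.12], 0.04],
    [[0.348, -0.248, -0.12], 0.066],
    [[0.348, -0.248, -0.12], 0.066],
    [[0.348, -0.248, -0.12], 0.066],
    [[0.348, -0.248, -0.12], 0.066],
    [[0.348, -0.248, -0.12], 0.066],
    [[0.348, -0.248, -0.12], 0.066],
    [[0.348, -0.248, -0.12], 0.066],
    [[0.348, -0.248, -0.12], 0.066],
    [[0.348, -0.248, -0.079], 0.066],
    [[0.348, -0.248, -0.079], 0.066],
    [[0.348, -0.248, -0.079], 0.066],
    [[0.348, -0.248, -0.079], 0.066]
  ]
}}

```text
clock: 30.98
tool_pos: [0.4443, 0.0858, 0.12]
eef_rot: [0.735, 0.678, -0.002, 0.003]
contact_force: [0.1, 0.6, -1.6]
opening: 0.134
```

```bash
python3 -c "
from h import *
s=get_state();print(s['opening'],tolane(s['tool_pos']))
row(*lane(-.13),.0685,85.5)
save('wrist','w14.png')
"
```

```text
0.13424801764614633 [-0.1291529   0.00091435]
[[np.float64(0.0016), np.float64(-0.0014), np.float64(0.0686)], np.float64(-0.0011)] rows>= 1.2 psi 85.37 p [0.4443 0.0858 0.12  ] t 30.98
```

View pics/w14.png

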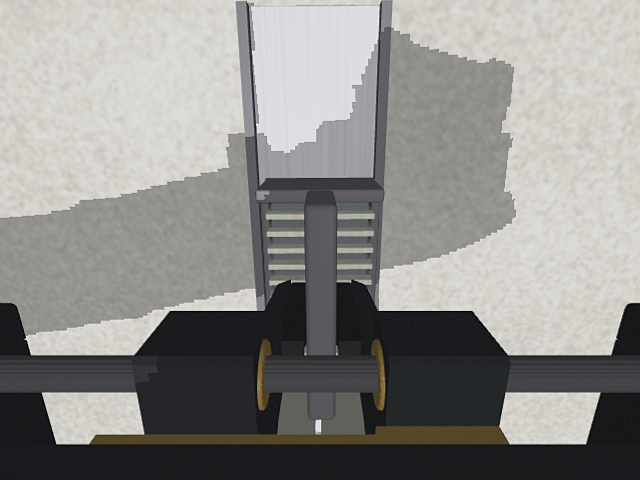

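>>> {"fn": "jog_arm", "kwargs": {
  "rows": [
    [[0, -0.002, 0.02], 0],
    [[0, -0.002, 0.045], 0],
    [[0, -0.002, 0.06], 0],
    [[0, -0.002, 0.069], 0],
    [[0, -0.002, 0.069], 0],
    [[0, -0.002, 0.069], 0]
  ]
}}

```text
clock: 31.53
tool_pos: [0.443, 0.0862, 0.0686]
eef_rot: [0.735, 0.678, -0.001, 0.004]
contact_force: [-0.5, 0.8, -1.0]
opening: 0.133
```

>>> {"fn": "jog_arm", "kwargs": {
  "rows": [
    [[0, 0, 0], 0],
    [[0, 0, 0], 0],
    [[0, 0, 0], 0],
    [[0.02, 0, 0], 0],
    [[0.05, 0, 0], 0],
    [[0.05, 0, 0], 0],
    [[0.05, 0, 0], 0],
    [[0.05, 0, 0], 0]
  ],
  "gripper": 26
}}

```text
clock: 32.2
tool_pos: [0.445, 0.1238, 0.0678]
eef_rot: [0.734, 0.679, -0.002, 0.003]
contact_force: [0.3, -0.5, -0.4]
opening: 0.295
```

>>> {"fn": "jog_arm", "kwargs": {
  "rows": [
    [[0, 0, 0], 0],
    [[0, 0, 0], 0],
    [[0, 0, 0], 0],
    [[0, 0, 0], 0],
    [[0, 0, 0], 0],
    [[0, 0, 0], 0]
  ],
  "gripper": 0
}}

```text
clock: 32.7
tool_pos: [0.4451, 0.1229, 0.0677]
eef_rot: [0.735, 0.678, -0.002, 0.003]
contact_force: [0.9, -1.2, 0.0]
opening: 0.131
```

>>> {"fn": "jog_arm", "kwargs": {
  "rows": [
    [[-0.02, 0, 0], 0],
    [[-0.04, 0, 0], 0],
    [[-0.06, 0, 0], 0],
    [[-0.08, 0, 0], 0],
    [[-0.1, 0, 0], 0],
    [[-0.12, 0, 0], 0],
    [[-0.14, 0.001, 0], 0],
    [[-0.16, 0.001, 0], 0],
    [[-0.18, 0.001, 0], 0],
    [[-0.18, 0.001, 0], 0],
    [[-0.18, 0.001, 0], 0]
  ]
}}

```text
clock: 33.62
tool_pos: [0.4343, -0.0145, 0.0686]
eef_rot: [0.736, 0.677, -0.004, 0.004]
contact_force: [-0.8, -3.9, -3.8]
opening: 0.131
```

```bash
python3 -c "
from h import *
s=get_state();print(s['opening'],tolane(s['tool_pos']),s['contact_force'])
row(*lane(.069),.068,85.5)
save('scene','s9.png')
save('wrist','w15.png')
"
```

```text
0.1308687600714016 [-0.02836885 -0.00125847] [-0.77771693 -3.93189577 -3.80785056]
[[np.float64(-0.1298), np.float64(0.0024), np.float64(0.0024)], np.float64(-0.0024)] rows>= 2.3 psi 85.22 p [ 0.4343 -0.0145  0.0686] t 33.62
```

View pics/w15.png

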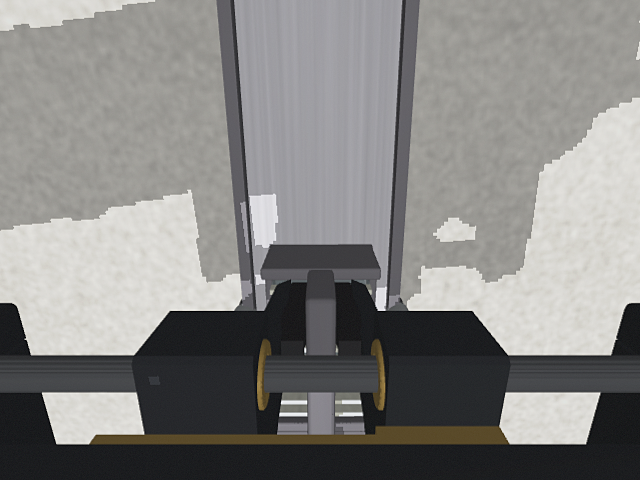

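>>> {"fn": "jog_arm", "kwargs": {
  "rows": [
    [[-0.02, 0, 0], 0],
    [[-0.04, 0, 0], 0],
    [[-0.06, 0, 0], 0],
    [[-0.08, 0.001, 0.001], 0],
    [[-0.1, 0.001, 0.001], 0],
    [[-0.12, 0.001, 0.001], 0],
    [[-0.133, 0.002, 0.001], 0],
    [[-0.133, 0.002, 0.001], 0],
    [[-0.133, 0.002, 0.001], 0]
  ]
}}

```text
clock: 34.47
tool_pos: [0.4289, -0.1101, 0.0686]
eef_rot: [0.735, 0.678, -0.001, 0.003]
contact_force: [0.4, -0.3, -2.8]
opening: 0.131
```

>>> {"fn": "jog_arm", "kwargs": {
  "rows": [
    [[0, 0, 0], 0],
    [[0, 0, 0], 0],
    [[0, 0, 0], 0],
    [[0, 0, 0], 0],
    [[0, 0, -0.05], 0],
    [[0, 0, -0.1], 0],
    [[0, 0, -0.15], 0],
    [[0, 0, -0.17], 0],
    [[0, 0, -0.17], 0]
  ],
  "gripper": 28
}}

```text
clock: 35.22
tool_pos: [0.4303, -0.1097, 0.1993]
eef_rot: [0.735, 0.678, 0.0, 0.006]
contact_force: [-0.3, -0.7, -0.5]
opening: 0.311
```

```bash
python3 -c "
from h import *
save('scene','s10.png');save('wrist','w16.png')
for p in [(322,206),(322,318)]: print(tolane(onz('wrist',p,.07)))
row(.56,-.2,.2,85.5)
"
```

```text
[0.0485007  0.00088422]
[0.14026407 0.00087435]
[[np.float64(-0.1057), np.float64(0.1843), np.float64(-0.0037)], np.float64(-0.0006)] rows>= 3.8 psi 85.44 p [ 0.4286 -0.11    0.1962] t 35.32
```

View pics/w16.png

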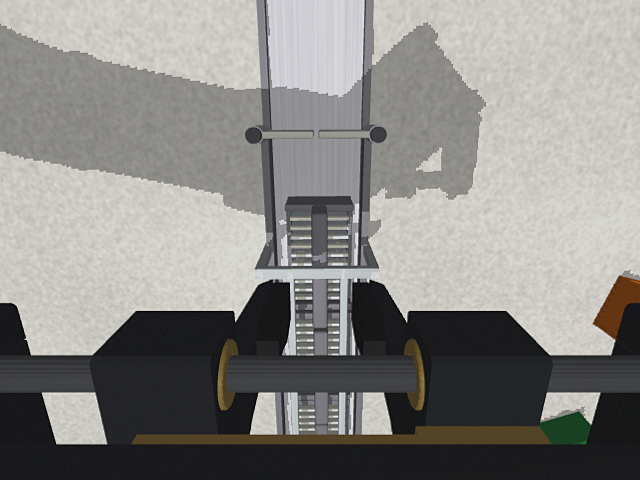

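View pics/s10.png

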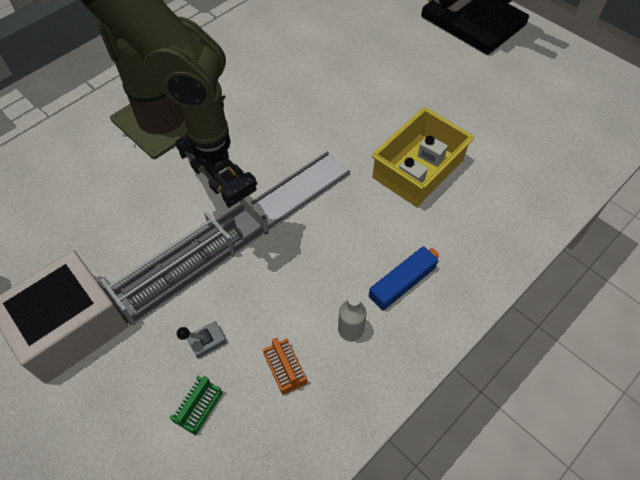

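```bash
python3 -c "
from h import *
row(.5775,-.400,.18,78.5)
"
```

```text
[[np.float64(-0.3694), np.float64(0.2287), np.float64(0.0252)], np.float64(0.0605)] rows>= 7.8 psi 85.44 p [ 0.4286 -0.11    0.1962] t 35.32
```

>>> {"fn": "jog_arm", "kwargs": {
  "rows": [
    [[0, 0.1, 0], 0],
    [[0, 0.2, 0], 0],
    [[-0.369, 0.229, 0], 0.06],
    [[-0.369, 0.229, 0], 0.06],
    [[-0.369, 0.229, 0], 0.06],
    [[-0.369, 0.229, 0], 0.06],
    [[-0.369, 0.229, 0], 0.06],
    [[-0.369, 0.229, 0], 0.06],
    [[-0.369, 0.229, 0], 0.06],
    [[-0.369, 0.229, 0], 0.06],
    [[-0.369, 0.229, 0.025], 0.06],
    [[-0.369, 0.229, 0.025], 0.06],
    [[-0.369, 0.229, 0.025], 0.06],
    [[-0.369, 0.229, 0.025], 0.06]
  ],
  "gripper": 0
}}

```text
clock: 36.48
tool_pos: [0.5779, -0.3981, 0.1789]
eef_rot: [0.773, 0.634, -0.002, 0.002]
contact_force: [0.7, -0.7, 0.2]
opening: 0.003
```

```bash
python3 -c "
from h import *
save('wrist','w17.png');save('scene','s11.png')
row(.5775,-.400,.097,78.5)
"
```

```text
[[np.float64(-0.0013), np.float64(-0.0012), np.float64(0.1108)], np.float64(0.0014)] rows>= 2.0 psi 78.66 p [ 0.5784 -0.3986  0.1801] t 36.58
```

View pics/w17.png

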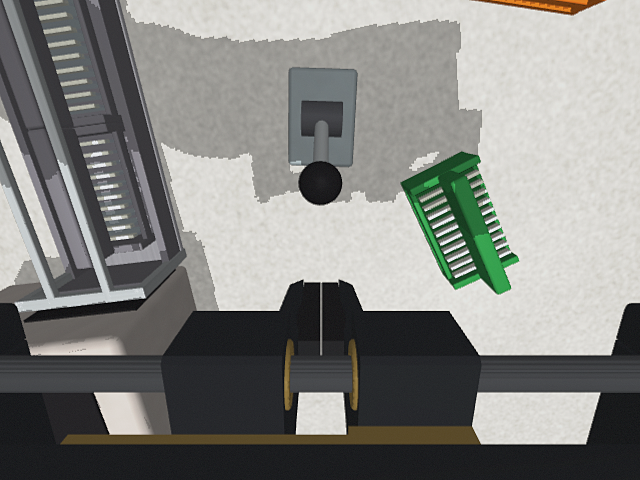

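View pics/s11.png

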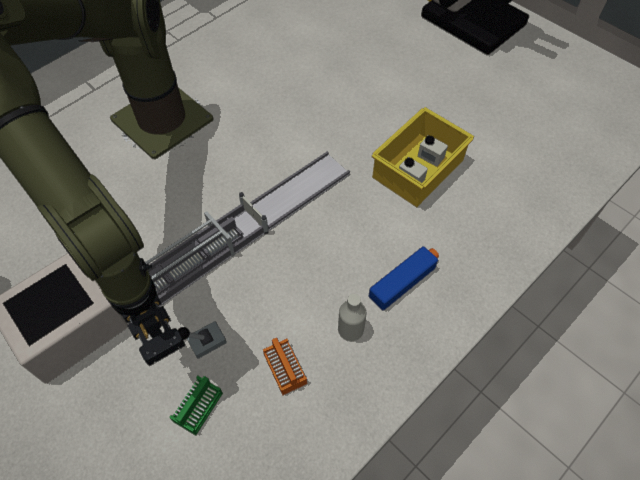

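```bash
python3 -c "
from h import *
b=onz('wrist',(320.5,182.5),.092);print(b)
s=get_state();M=R.from_quat(s['eef_rot']).as_matrix();print(M.T@(b-s['tool_pos']))
c=onz('wrist',(323,117),.025);print('basecentre',c,M.T@(c-s['tool_pos']))
"
```

```text
[ 0.58593992 -0.35713793  0.092     ]
[ 0.042726   -0.00102978  0.08780399]
basecentre [ 0.5954061  -0.32036852  0.025     ] [0.08112085 0.00081738 0.15453495]
```

>>> {"fn": "jog_arm", "kwargs": {
  "rows": [
    [[0, 0, 0.04], 0],
    [[0, 0, 0.08], 0],
    [[0, 0, 0.11], 0],
    [[0, 0, 0.11], 0],
    [[0.012, 0, 0.11], 0],
    [[0.024, 0, 0.11], 0],
    [[0.036, 0, 0.11], 0],
    [[0.048, 0, 0.11], 0],
    [[0.06, 0, 0.11], 0],
    [[0.072, 0, 0.11], 0],
    [[0.084, 0, 0.11], 0],
    [[0.096, 0, 0.11], 0],
    [[0.108, 0, 0.11], 0],
    [[0.118, 0, 0.11], 0],
    [[0.126, 0, 0.11], 0],
    [[0.126, 0, 0.11], 0],
    [[0.126, 0, 0.11], 0]
  ]
}}

```text
clock: 38.0
tool_pos: [0.5967, -0.3069, 0.0965]
eef_rot: [0.774, 0.633, -0.002, 0.003]
contact_force: [-0.0, -0.5, -0.7]
opening: 0.005
```

```bash
python3 -c "
from h import *
save('wrist','w18.png');save('side','d11.png');print(get_state()['contact_force'])
"
```

```text
[-0.02473016 -0.00718578  0.29588542]
```

View pics/w18.png

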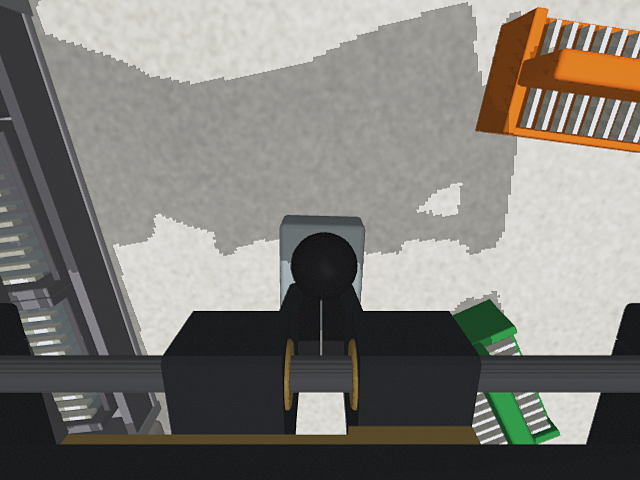

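```bash
python3 -c "
from h import *
b=onz('wrist',(324,265),.093);s=get_state();M=R.from_quat(s['eef_rot']).as_matrix()
print(b,M.T@(b-s['tool_pos']),'rel pivot',M.T@(b-np.array([.5944,-.3204,.022])))
"
```

```text
[ 0.60184949 -0.28370646  0.093     ] [0.02404285 0.00034967 0.00337193] rel pivot [ 0.03699508  0.00022503 -0.07123359]
```

>>> {"fn": "jog_arm", "kwargs": {
  "rows": [
    [[0.003, 0, 0], 0],
    [[0.003, 0, 0], 0],
    [[0.003, 0, 0], 0],
    [[-0.02, 0, 0], 0],
    [[-0.05, 0, -0.02], 0],
    [[-0.05, 0, -0.07], 0],
    [[-0.05, 0, -0.12], 0],
    [[-0.05, 0, -0.17], 0],
    [[-0.05, 0, -0.2], 0],
    [[-0.05, 0, -0.2], 0],
    [[-0.05, 0, -0.2], 0],
    [[-0.05, 0, -0.2], 0]
  ]
}}

```text
clock: 39.1
tool_pos: [0.5884, -0.3426, 0.2457]
eef_rot: [0.774, 0.633, -0.002, 0.002]
contact_force: [-0.5, -0.4, 0.1]
opening: 0.003
```

```bash
python3 -c "
from h import *
save('wrist','w19.png');save('scene','s12.png');save('side','d12.png')
"
```

```text
(no output)
```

View pics/w19.png

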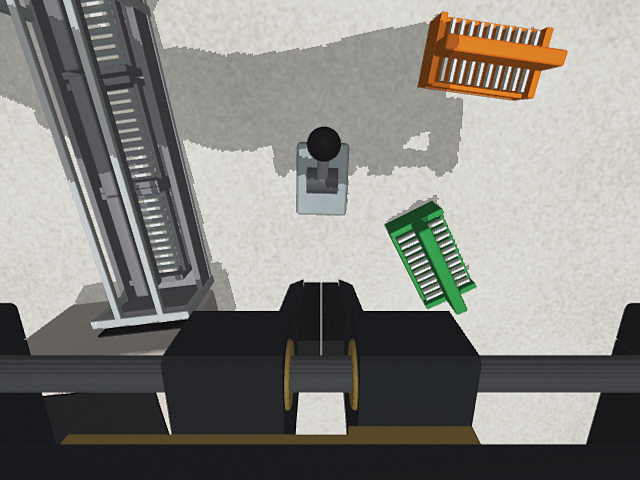

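View pics/s12.png

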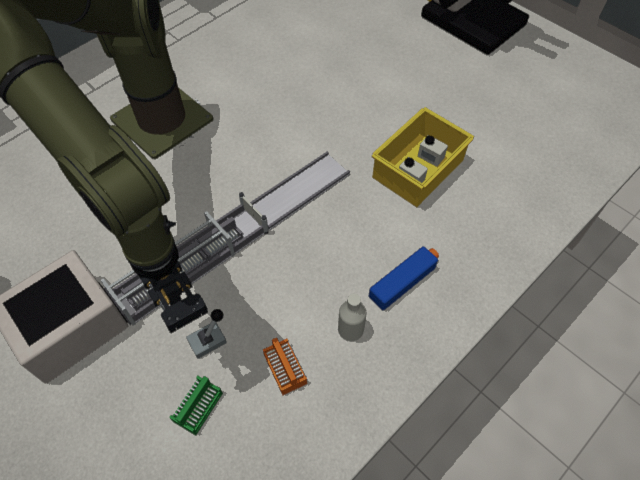

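View pics/d12.png

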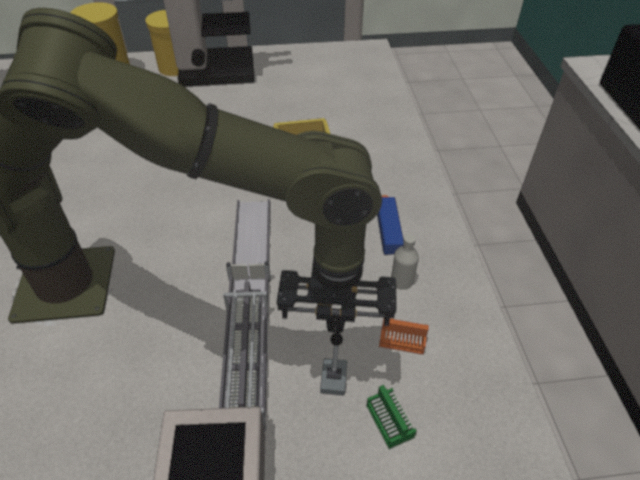

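```bash
python3 -c "
from h import *
b=onz('wrist',(324,144),.092);s=get_state();M=R.from_quat(s['eef_rot']).as_matrix()
print('ball rel pivot',M.T@(b-np.array([.5944,-.3204,.022])))
for p in [(230,265)]: pass
print(workorder.finish_job())
"
```

```text
ball rel pivot [ 0.03720966 -0.00010836 -0.07023279]
the job is handed in; nothing more can be done
None
```

The job is done and handed in at about 39 s of the 210 s; the hand-in reports no verdict.

- **Packs:** Both reagent packs (only two were there) went into the yellow bin. The pictures show both standing inside it.
- **Racks:** All three grey racks were set rib up in the lane's entry and pushed through the gate into the bay. They stand nose to tail. The last one's centre measures about 95–97 mm past the gate, where at least 83 mm is needed. It is about 1 mm off the centre line.
- **Gate:** Both leaves were shut in the wrist picture taken before I touched the lever. I saw nothing to suggest they moved afterwards.
- **Lever:** Thrown last. The ball measures about 37 mm past the pivot, where 38 mm is fully over. That is roughly 0.98 rad, above the 0.85 needed.
- **Left alone:** The wash bottle, blue cartridge, and the green and orange racks look unmoved. The arm ended clear of everything.

I saw no grip slip and no rack knocked aside. No check failed. Two things did not agree exactly:
- On the first pack, the arm stopped about 13 mm above its commanded height; the grip held anyway.
- The side camera's readings of the rack rib ends were off by up to 2 cm, so I used the wrist camera for every grasp.

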